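Shut the flow-cell valve and hold the cell closed

ROBOT

A 6-joint arm with a two-finger parallel gripper is mounted at the origin on the work surface. World frame = base frame: x ahead of the robot, y to its left, z up, the work surface at z = 0. Lengths are in m, angles in degrees, forces in N, time in s.
With the tool pointing down it reaches from about 0.35 to 0.875 m from the base axis. Payload 4.2 kg.
Tool frame: the origin (TCP) lies midway between the tips of the shut fingers; the grasp point (between the pads) lies r.pinch_z behind it (r.pinch_z is the distance from the TCP to the grasp point, in m); z points along the fingers, y is the direction in which the jaws open and shut (so a half turn about z gives the same grasp; the last joint's range is limited). The gripper opens to 87 mm and grips with 3 to 60 N. Pads are 19 mm wide; open, the fingers measure 117 mm over their backs; the gripper's body (75 mm by 190 mm) begins 51 mm behind the grasp point.
Start: joints at [-48.782, 22.042, 0.453, 0, -68.411, -14.817], TCP at [0.278, -0.56, 0.191] pointing down, gripper open.
Joint ranges: [-179.83, 179.83], [-69.29, 118.12], [-61.27, 80.66], [-181.25, 117.63], [-171.15, -9.14], [-177.46, 177.46]. Speed limits (degrees/s): [159.86, 159.86, 180, 180, 180, 180].

INTERFACE

Orientations are given as a 3x3 rotation matrix whose columns are the frame's x, y, z axes.
In Python, from station import r gives the robot as it stands. The module is installed in compiled form; this text tells all that it offers.
- The arm moves only by the tool play_rows, never from a script. Its argument "deltas" is a list of rows, each a list of 7 numbers: the shift along the tool's x, y, z in units of 25 mm (1.0 is 25 mm), then the turn, a rotation vector about the tool's x, y, z in units of 5 degrees (1.0 is 5 degrees), then the finger opening in mm, from 0 to 87. In form: [[tx, ty, tz, wx, wy, wz, fingers], ...]. A call has 1 to 12 rows; each row is the pose to reach, as a shift and turn from the pose commanded when the call began, along the tool's axes at that moment; what a row does not reach only later rows make up. A row lasts 1/10 s, in which the tool goes at most 50 mm and 8.59 degrees, less where a joint would pass 70% of its speed; a pose out of reach is approached as far as the arm can. A call with a gripper value outside its range is refused whole. The fingers move at their own pace and stop on an object; the grip force is fixed at half the most. Time passes only in rows, so rows that repeat a pose let the fingers close. It gives the time, the measured TCP pose, the force and the opening at its end, in the units of the state.
- r.sense(): the state, without advancing time (a new reading comes with each control period).
- r.capture(name): name is "scene" or "top" or "wrist"; returns a dict with "pixels" (384x512x3 uint8, red, green, blue), "camera_matrix" (3x3 intrinsics, pixels), "k1" (the pictures are not rectified: a ray, as slopes to the right and down, at radius r is drawn at 1 + k1 r^2 times it, then the intrinsics apply), "R" (3x3) and "t" (3): a world point X has camera coordinates R X + t; the wrist camera has in their place "T_tool_cam" (4x4, takes a point from camera to tool coordinates, whose origin is the TCP and whose axes are the flange's). Camera axes: x right, y down, z forward; pixel columns grow to the right and rows downward; lengths in m; the calibration is good to about 2 mm. A picture is of the moment at which its call begins: read the wrist's pose just before it. There is no depth.
- r.finish_job(): hands the job in, once; it reports no verdict.
Trained networks look in the newest picture that a camera, given by its name, has taken for a name from the list of things; names that differ only in an ending like _2 or _b are one class to them, and where a whole thing is asked for, a point or a joint stands for the part that bears it (a point fixed in the world has none). Each returns a list of dicts, best first, with "score" (0 to 1); they miss things now and then, are a little off and sometimes report something else, mostly with a low value. They report only what shows in the picture. A call takes as long as a camera call. They do not tell look-alikes from the thing itself.
- r.spot_in(camera, target): "centre" ([x, y, z] in m, in world coordinates, good to about 4 mm: the middle of the surface that is visible of it).
- r.cut_out(camera, target): "region" (384x512 bool, what is visible of it).
The state is a dict: "time_s": time; "joints": joint angles; "joint_velocities": joint speeds; "effort": joint torques, N m; "tcp_pos": TCP position; "ee_rot": TCP orientation; "wrist_force": force on the tool from outside, world axes, zero at the start; "moment": the same for the moment, N m; "gripper_width": opening from 0.0 (shut) to 1.0 (fully open).
Only numpy, scipy, OpenCV 4.12 (cv2) and the standard library are available. Lean on these libraries where they do the work, as an engineer would, in place of code of your own. Each camera call takes 0.05 s, during which the arm holds its last target.

TASK

First turn the flow cell's blue valve knob clockwise until it clicks over into its shut position. Then take the white cover (blue handle) from the yellow mat, fit it over the cell's two dowels and press it down against the springy seal until it is fully closed on the metal lower half; finish while still holding it pressed shut, without letting go. Leave the beaker, jar and wash bottle undisturbed.

Things in the scene. Friction and masses are not known exactly. Their poses are not given: they have to be found in the camera images.
- valve (a joint): Angle of the blue valve knob on the station, rad: 0 = open (start, pointer at the red mark), grows clockwise seen from above, stop at 1.3 = shut (pointer at the green mark). A spring detent resists with about 0.15 N m and pushes back to 0 before its ridge at 0.75; past the ridge it snaps on to 1.3 and stays.
- valve_grip (a point): Point on the knob's vertical axis at gripping height, 53 mm above the bench. The knob has an upright bar grip 44 mm long, 14 mm thick, with its length along this point's x axis (turns with the knob); its top is 9 mm above the point; the bar stands 23 mm below the point on a round disc of 22 mm radius.
- cell_face (a point): Centre of the top face of the cell's lower half, an aluminium block 64 (x) x 116 (y) x 40 mm whose top face is 50 mm above the bench. z up; y runs through both dowels, towards the valve, which is 170 mm away along +y. The block, the valve and a white base plate 130 x 330 x 10 mm are one station fixed to the bench.
- dowel_left (a point): Tip centre of the steel dowel on the +y side of the block: diameter 10 mm, stands 24 mm above the block's top face, upper 8 mm tapered to 4 mm across; 42 mm from the cell's centre.
- dowel_right (a point): Tip centre of the other, identical dowel, 42 mm from the cell's centre on the -y side.
- seal (a joint): Compression of the round black sprung seal (48 mm across, orange middle) in the middle of the block, m: 0 = free, standing 6 mm proud of the block's top face; 0.006 = pressed flush. It takes 4 N to start and 10 N to press flush, so the cover alone (about 2 N) rests on it with a 6 mm gap and springs up again when let go.
- cover: The loose upper half: white plate 64 (x) x 116 (y) x 18 mm, 0.15 to 0.27 kg, with two through holes of 12 mm on its y axis, 42 mm either side of centre, and on top in the middle a blue upright handle 20 mm thick (x), 52 mm long (y), top at 58 mm. Origin: centre of the underside, z up. It fits either way round. It starts flat on the mat.
- mat: Yellow rubber mat 240 (x) x 200 (y) x 4 mm lying on the bench, fixed; origin under its centre.
- beaker: Glass beaker upside down on the mat, 66 mm across, 85 mm high; origin at the centre of its foot on the mat. Leave alone.
- jar: Small red jar with white cap on the mat, 42 mm across, 65 mm high; origin at its base. Leave alone.
- wash_bottle: Wash bottle, white with blue cap and thin spout, 68 mm across, 180 mm high; origin at its base; stands behind the station (beyond it from the robot). Leave alone.
Not all that is in view belongs to the job. What is shaped like the cover but black or brown is not meant.

How it is judged (in metres and radians):
On the way, in this order (a step that is already met when the one before it is completed fails the run):
1. the valve knob has clicked over to shut, with the cover not yet on the dowels (value of joint valve above 1.15 rad and horizontal distance between cover and cell_face above 0.05 m), for 0.2 s.
2. the cover is on both dowels (horizontal distance between cover and cell_face below 0.003 m and angle between the y axis of cover and the y axis of cell_face, either way round below 0.05 rad and angle between the z axis of cover and the z axis of cell_face, either way round below 0.05 rad and z of cover in the frame of cell_face below 0.01 m), for 0.2 s.
At the end, for the whole second after the job is handed in: The cover is on both dowels (within 3 mm, 0.05 rad), held down still by the fingers: underside within 1.8 mm of the block, seal compressed over 4.2 mm, over 5 N between cover and station, over 2 N from the fingers; the valve is still shut (beyond 1.15 rad) (horizontal distance between cover and cell_face below 0.003 m and angle between the y axis of cover and the y axis of cell_face, either way round below 0.05 rad and angle between the z axis of cover and the z axis of cell_face, either way round below 0.05 rad and z of cover in the frame of cell_face below 0.0018 m and value of joint seal above 0.0042 m and contact force between cover and station above 5 N and contact force between the fingers and cover above 2 N and linear speed of cover below 0.02 m/s and value of joint valve above 1.15 rad); the arm keeps its last pose, push and grip.
It fails at once if the beaker is shoved more than 30 mm or tipped (distance of beaker from where it was at the start of the episode above 0.03 m or angle between beaker's own z axis and vertical above 0.35 rad).
It fails at once if the jar is shoved more than 30 mm or tipped (distance of jar from where it was at the start of the episode above 0.03 m or angle between jar's own z axis and vertical above 0.35 rad).
It fails at once if the wash bottle is shoved more than 30 mm or tipped (distance of wash_bottle from where it was at the start of the episode above 0.03 m or angle between wash_bottle's own z axis and vertical above 0.35 rad).
It also fails if it takes over 61 s, if anything falls off the work surface, if the arm or the gripper's body presses on something with over 40 N, if the wrist force passes 120 N, or if a joint passes its speed limit or range.

## Working session

There is one attempt and no reset: what is moved stays moved. The work goes in short steps, Python scripts to look and compute and a tool call to move; the robot and the scene stay as the last step left them, time stands still between calls to the robot, and variables do not carry over. Pictures are saved under pics/ and viewed, and the job is handed in when it is done.

Besides the shell and the picture viewer there is one more tool, called after "Emit:" by a JSON object that holds its "api" and its "payload", one argument or row to a line. play_rows: Moves the arm, as the interface text tells. Its arguments: {"type":"object","properties":{"deltas":{"type":"array","items":{"type":"array","items":{"type":"number"}}}},"required":["deltas"]}

```bash
mkdir -p pics; ls; python3 - <<'E'
from station import r
import cv2,pickle
s=r.sense(); print(s['time_s'],s['tcp_pos'],s['ee_rot'],s['wrist_force'],s['gripper_width'],r.pinch_z)
for c in ['scene','top']:
    d=r.capture(c); cv2.imwrite(f'pics/{c}0.png',d['pixels'][:,:,::-1]); pickle.dump(d,open(f'{c}0.pkl','wb'))
    print(c,d['camera_matrix'],d['k1'],d['R'],d['t'])
    for n in ['valve','valve_grip','cell_face','dowel_left','dowel_right','seal','cover','mat','beaker','jar','wash_bottle']:
        try: print(c,n,[(round(q['score'],2),[round(float(v),4) for v in q['centre']]) for q in r.spot_in(c,n)][:3])
        except Exception as e: print(c,n,e)
print(r.sense()['time_s'])
E
```

```text
pics
0.0 [ 0.27764223 -0.5591845   0.18964817] [[-8.95753997e-01 -4.44548724e-01 -1.09905193e-03]
 [-4.44550067e-01  8.95751887e-01  1.94801699e-03]
 [ 1.18489371e-04  2.23352762e-03 -9.99997499e-01]] [0.05009845 0.77690967 0.61063492] 0.9987469650587661 0.0187
scene [[375.37962742   0.         249.00155003]
 [  0.         375.37962742 197.74935526]
 [  0.           0.           1.        ]] -0.02579282930379383 [[ 0.57595583  0.81744655 -0.00748413]
 [ 0.69833436 -0.49675    -0.51533344]
 [-0.42497529  0.29158288 -0.85695708]] [-0.27628309 -0.36111863  1.10019452]
scene valve [(0.93, [0.5682, -0.1492, 0.0269])]
scene valve_grip [(0.67, [0.5654, -0.152, 0.0282])]
scene cell_face [(0.7, [0.5489, -0.2356, 0.0096])]
scene dowel_left [(0.75, [0.548, -0.2371, 0.0077])]
scene dowel_right [(0.64, [0.5494, -0.2379, 0.0073])]
scene seal [(0.55, [0.5191, -0.3064, 0.0584])]
scene cover [(0.98, [0.5224, 0.1727, 0.0227]), (0.73, [0.3503, 0.0259, 0.0169]), (0.62, [0.3338, 0.2399, 0.0198])]
scene mat [(0.61, [0.5554, 0.2069, 0.0053])]
scene beaker [(0.66, [0.6421, 0.1433, 0.0882])]
scene jar [(0.67
[... 485 characters left out ...]
2288, 0.0122])]
top valve_grip [(0.55, [0.5643, -0.1395, 0.0312])]
top cell_face [(0.56, [0.5389, -0.2295, 0.0109])]
top dowel_left [(0.94, [0.5346, -0.2291, 0.0108]), (0.54, [0.5527, 0.2209, 0.002])]
top dowel_right [(0.66, [0.5342, -0.2288, 0.011])]
top seal [(0.81, [0.5175, -0.3141, 0.0541])]
top cover [(0.91, [0.3246, 0.2465, 0.0163]), (0.7, [0.5155, 0.1877, 0.0241]), (0.64, [0.3452, 0.0298, 0.0142])]
top mat [(0.93, [0.5511, 0.2235, 0.0024]), (0.65, [0.5174, -0.3112, 0.0565])]
top beaker [(0.72, [0.6272, 0.1567, 0.0885])]
top jar [(0.66, [0.6351, 0.2711, 0.0719]), (0.62, [0.6557, -0.2554, 0.1092])]
top wash_bottle [(0.86, [0.6588, -0.2548, 0.1095]), (0.29, [0.5616, -0.1421, 0.032])]
1.2
```

View pics/scene0.png

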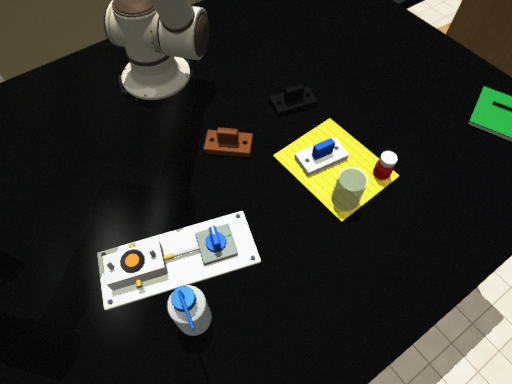

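View pics/top0.png

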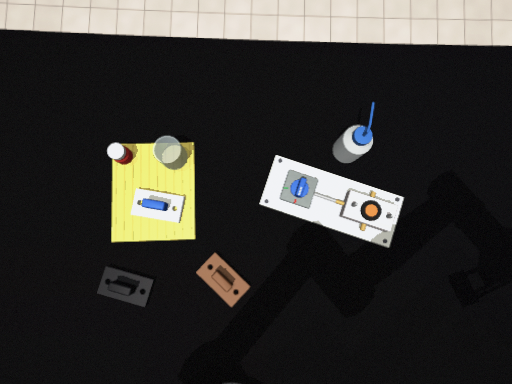

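```bash
python3 - <<'E'
import cv2
a=cv2.imread('pics/top0.png')
w=cv2.resize(a[170:340,290:440],None,fx=3.5,fy=3.5,interpolation=cv2.INTER_CUBIC);cv2.imwrite('pics/top0_st.png',w)
w=cv2.resize(a[120:260,60:260],None,fx=4,fy=4,interpolation=cv2.INTER_CUBIC);cv2.imwrite('pics/top0_mat.png',w)
a=cv2.imread('pics/scene0.png')
w=cv2.resize(a[190:370,20:220],None,fx=3.3,fy=3.3,interpolation=cv2.INTER_CUBIC);cv2.imwrite('pics/scene0_st.png',w)
E
```

```text
(no output)
```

View pics/top0_st.png

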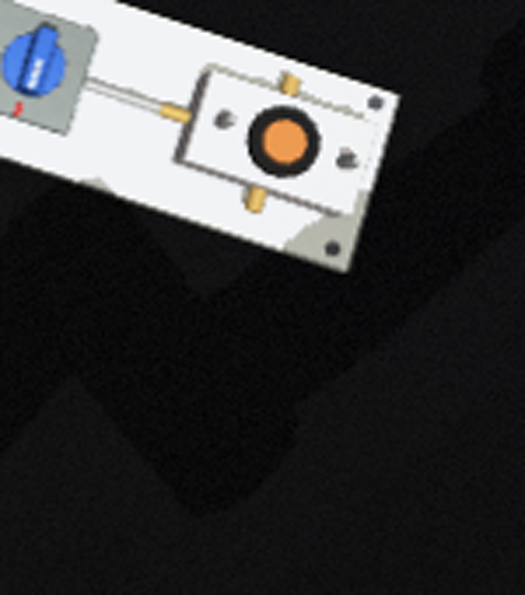

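View pics/top0_mat.png

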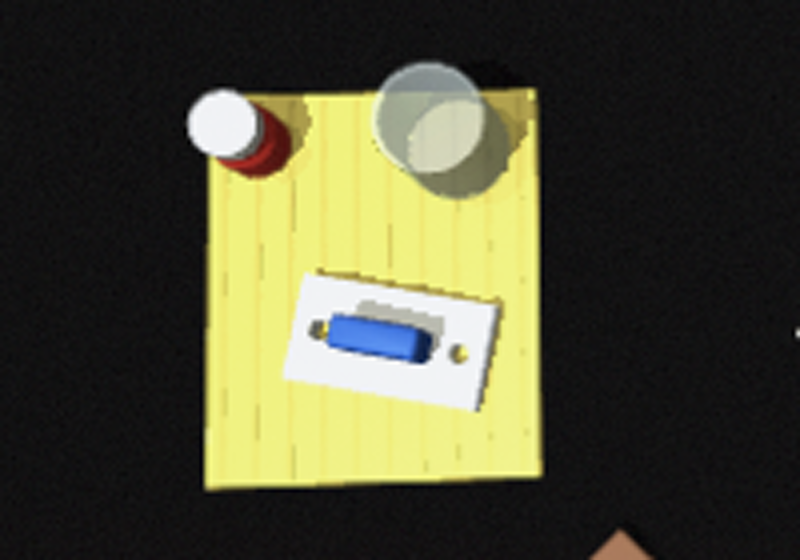

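View pics/scene0_st.png

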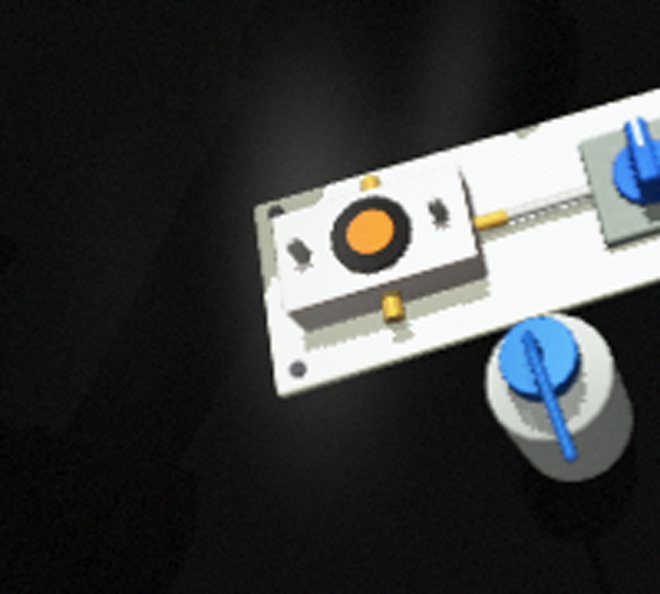

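The cover wanted is the white plate with the blue handle, at top (158,205). The look-alikes are brown at top (223,280) and black at top (125,286). The mat crop confirms the choice: white plate, blue handle, two holes. The station's seal is at top (371,210) and the knob is near (300,187), with its pointer at the red mark. Next I'll measure more exactly.

```bash
cat > h.py <<'E'
import numpy as np, cv2, pickle
from scipy.spatial.transform import Rotation as Ro
def rays(d,px):
    K=d['camera_matrix'];k=d['k1'];px=np.atleast_2d(px).astype(float)
    # library undistort
    u=cv2.undistortPoints(px.reshape(-1,1,2),K,np.array([k,0,0,0,0.])).reshape(-1,2)
    return np.c_[u,np.ones(len(u))]
def campose(d,tcp=None,rot=None):
    if 'T_tool_cam' in d:
        T=np.eye(4);T[:3,:3]=rot;T[:3,3]=tcp
        W=T@np.array(d['T_tool_cam']); return W[:3,:3],W[:3,3]
    R=np.array(d['R']);return R.T,-R.T@np.array(d['t'])
def back(d,px,z,tcp=None,rot=None):
    A,c=campose(d,tcp,rot); v=rays(d,px)@A.T
    return c+v*((z-c[2])/v[:,2])[:,None]
def proj(d,X,tcp=None,rot=None):
    A,c=campose(d,tcp,rot); X=np.atleast_2d(X)
    p,_=cv2.projectPoints(((X-c)@A).reshape(-1,1,3),np.zeros(3),np.zeros(3),d['camera_matrix'],np.array([d['k1'],0,0,0,0.]))
    return p.reshape(-1,2)
def toolR(deg):
    "tool down; y(jaw) axis at heading deg in world xy"
    a=np.radians(deg);y=np.array([np.cos(a),np.sin(a),0]);z=np.array([0,0,-1.]);return np.c_[np.cross(y,z),y,z]
def delta(s,p,R):
    R0=s['ee_rot'];t=R0.T@(np.array(p)-s['tcp_pos'])/0.025
    w=np.degrees(Ro.from_matrix(R0.T@R).as_rotvec())/5
    return np.round(t,3),np.round(w,3)
def cen(m):
    n,l,st,c=cv2.connectedComponentsWithStats(m.astype(np.uint8));i=1+np.argmax(st[1:,4]);return c[i],l==i,st[i,4]
E
python3 - <<'E'
from h import *
for c in ['top','scene']:
    d=pickle.load(open(c+'0.pkl','rb'));hsv=cv2.cvtColor(d['pixels'],cv2.COLOR_RGB2HSV);H,S,V=cv2.split(hsv)
    box=np.zeros(H.shape,bool)
    if c=='top': box[190:235,340:400]=1
    else: box[240:285,110:155]=1
    m=(H<18)&(S>130)&(V>150)&box
    p,mm,a=cen(m);print(c,'seal',p,a,back(d,p,.056))
    box[:]=0
    if c=='top': box[150:230,260:330]=1
    else: box[220:260,190:240]=1
    m=(H>100)&(H<125)&(S>120)&box;p,mm,a=cen(m);print('knob',p,a,back(d,p,.05))
    box[:]=0
    if c=='top': box[170:240,110:200]=1
    else: box[120:180,280:360]=1
    m=(H>100)&(H<125)&(S>120)&box;p,mm,a=cen(m);print('handle',p,a,back(d,p,.062))
    ys,xs=np.nonzero(mm);r_=cv2.minAreaRect(np.c_[xs,ys].astype(np.float32));b=back(d,cv2.boxPoints(r_),.062);print(b)
    # plate white
    m=(S<45)&(V>150)&box;p,mm,a=cen(m)
    ys,xs=np.nonzero(mm|0);r_=cv2.minAreaRect(np.c_[xs,ys].astype(np.float32));b=back(d,cv2.boxPoints(r_),.022);print('plate',b.mean(0),b)
d=pickle.load(open('top0.pkl','rb'))
for n,p in dict(c1=(277,156),c2=(404,197),c3=(391,246),c4=(261,205)).items(): print(n,back(d,p,.01))
print('dowels',back(d,[[290+225/3.5,170+119/3.5],[290+346/3.5,170+158/3.5]],.07))
print('holes',back(d,[[60+318/4,120+329/4],[60+458/4,120+353/4]],.022))
print('bot cap',back(d,[[362,136]],.18))
E
```

```text
top seal [371.06956522 209.95652174] 115 [[ 0.51376517 -0.31091478  0.056     ]]
knob [299.275      187.20833333] 240 [[ 0.56250652 -0.14530374  0.05      ]]
handle [154.24019608 204.25      ] 204 [[0.51193602 0.18676702 0.062     ]]
[[0.50662686 0.2156528  0.062     ]
 [0.52520662 0.21374649 0.062     ]
 [0.51737747 0.15713912 0.062     ]
 [0.49879856 0.15919015 0.062     ]]
plate [0.5131519  0.19034964 0.022     ] [[0.48993772 0.25196372 0.022     ]
 [0.55332689 0.24519669 0.022     ]
 [0.53635405 0.12824879 0.022     ]
 [0.47298893 0.13598937 0.022     ]]
scene seal [130.21428571 259.67857143] 84 [[ 0.51295504 -0.31163587  0.056     ]]
knob [215.2359882  240.69616519] 339 [[ 0.57331875 -0.15027072  0.05      ]]
handle [322.98615917 148.38408304] 289 [[0.52554408 0.17981752 0.062     ]]
[[0.50377741 0.15568823 0.062     ]
 [0.51255801 0.21943297 0.062     ]
 [0.5472403  0.20473353 0.062     ]
 [0.5380526  0.14257903 0.062     ]]
plate [0.51580816 0.19292373 0.022     ] [[0.47500062 0.14001728 0.022     ]
 [0.49301345 0.27114027 0.022     ]
 [0.55733096 0.24299708 0.022     ]
 [0.53788761 0.11754028 0.022     ]]
c1 [[ 0.64360474 -0.09430637  0.01      ]]
c2 [[ 0.55110965 -0.40613086  0.01      ]]
c3 [[ 0.4317515  -0.37297213  0.01      ]]
c4 [[ 0.52120598 -0.05799971  0.01      ]]
dowels [[ 0.52518971 -0.26835111  0.07      ]
 [ 0.50221165 -0.34643041  0.07      ]]
holes [[0.51850591 0.23214463 0.022     ]
 [0.50654375 0.14860034 0.022     ]]
bot cap [[ 0.6536485  -0.25294317  0.18      ]]
```

```bash
python3 - <<'E'
from station import r
from h import *
s=r.sense();print(delta(s,[.562,-.147,.22],toolR(73)))
E
```

```text
(array([-17.52 ,   9.736,  -1.17 ]), array([ 1.00e-03, -0.00e+00,  8.68e+00]))
```

Emit:
{"api": "play_rows", "payload": {
  "deltas": [
    [-1.6,0.9,-0.4,0,0,0.8,60],
    [-3.2,1.8,-0.8,0,0,1.6,60],
    [-4.8,2.7,-1.17,0,0,2.4,60],
    [-6.4,3.6,-1.17,0,0,3.2,60],
    [-8,4.4,-1.17,0,0,4,60],
    [-9.6,5.3,-1.17,0,0,4.8,60],
    [-11.2,6.2,-1.17,0,0,5.6,60],
    [-12.8,7.1,-1.17,0,0,6.4,60],
    [-14.4,8,-1.17,0,0,7.2,60],
    [-16,8.9,-1.17,0,0,8,60],
    [-17.5,9.74,-1.17,0,0,8.68,60],
    [-17.5,9.74,-1.17,0,0,8.68,60]
  ]
}}

```text
time_s: 2.4
tcp_pos: [0.564, -0.1434, 0.2196]
ee_rot: [[-0.958, 0.288, 0.001], [0.288, 0.958, 0.0], [-0.001, 0.001, -1.0]]
wrist_force: [-0.2, -0.7, 0.9]
gripper_width: 0.688
```

Emit:
{"api": "play_rows", "payload": {
  "deltas": [
    [0,0,0,0,0,0,60],
    [0,0,0,0,0,0,60]
  ]
}}

```text
time_s: 2.6
tcp_pos: [0.561, -0.1476, 0.22]
ee_rot: [[-0.956, 0.293, -0.0], [0.293, 0.956, -0.0], [0.0, -0.0, -1.0]]
wrist_force: [-0.2, -0.0, -0.9]
gripper_width: 0.688
```

```bash
python3 - <<'E'
from station import r
from h import *
s=r.sense();d=r.capture('wrist');pickle.dump((s,d),open('w1.pkl','wb'));cv2.imwrite('pics/w1.png',d['pixels'][:,:,::-1])
print(s['time_s'],s['tcp_pos'],s['ee_rot'],s['joints'],d['T_tool_cam'],d['camera_matrix'],d['k1'])
E
```

```text
2.6 [ 0.56104467 -0.14763374  0.2200036 ] [[-9.56226795e-01  2.92626341e-01 -3.75803491e-04]
 [ 2.92626402e-01  9.56226843e-01 -1.17411766e-04]
 [ 3.24995611e-04 -2.22242301e-04 -9.99999922e-01]] [ 1.24991750e+00  1.65868992e+01 -3.33810730e+00  6.65332621e-03
 -7.00966673e+01 -1.08267443e+02] [[-2.33366180e-04 -9.59639508e-01 -2.81232929e-01  7.62819831e-02]
 [ 9.99999829e-01 -7.33778587e-05 -5.79412406e-04  9.97194995e-04]
 [ 5.35390766e-04 -2.81233017e-01  9.59639361e-01 -1.95258897e-01]
 [ 0.00000000e+00  0.00000000e+00  0.00000000e+00  1.00000000e+00]] [[321.49980739   0.         260.87280307]
 [  0.         321.49980739 191.61208367]
 [  0.           0.           1.        ]] -0.011085810275163043
```

View pics/w1.png

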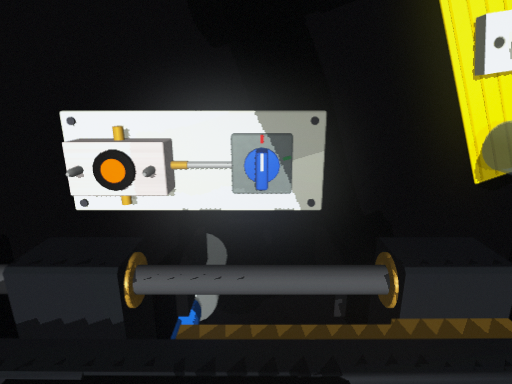

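The wrist view shows the seal at (113,170) and the dowels at (75,171) and (149,171). The knob disc is at (262,166), its bar is vertical in the image and the pointer is at the red mark.

```bash
python3 - <<'E'
from h import *
s,d=pickle.load(open('w1.pkl','rb'));a=(s['tcp_pos'],s['ee_rot'])
hsv=cv2.cvtColor(d['pixels'],cv2.COLOR_RGB2HSV);H,S,V=cv2.split(hsv)
b=np.zeros(H.shape,bool);b[140:200,85:140]=1
p,m,n=cen((H<18)&(S>130)&(V>150)&b);c=back(d,p,.056,*a)[0];print('seal',p,n,c)
b[:]=0;b[130:205,235:295]=1
p,m,n=cen((H>100)&(H<125)&(S>120)&b);print('knob blob',p,n,back(d,p,.035,*a))
co=back(d,[[61,111],[327,111],[324,209],[77,209]],.01,*a);print(co)
print('hdg',np.degrees(np.arctan2(*(co[1]-co[0])[1::-1])),np.degrees(np.arctan2(*(co[2]-co[3])[1::-1])))
for h in (73,73.5,74): print(h,c[:2]+.17*np.array([np.cos(np.radians(h)),np.sin(np.radians(h))]))
cv2.imwrite('pics/w1c.png',cv2.resize(d['pixels'][125:205,225:300,::-1],None,fx=7,fy=7,interpolation=cv2.INTER_CUBIC))
E
```

```text
seal [109.71559633 171.56422018] 218 [ 0.51531027 -0.31413561  0.056     ]
knob blob [261.5050813  167.12906504] 984 [[ 0.56562984 -0.14747243  0.035     ]]
[[ 0.43107662 -0.36420035  0.01      ]
 [ 0.52713954 -0.05179144  0.01      ]
 [ 0.64959725 -0.08586452  0.01      ]
 [ 0.55290747 -0.40213193  0.01      ]]
hdg 72.90780938510702 73.00047408901351
73 [ 0.56501346 -0.1515638 ]
73.5 [ 0.56359287 -0.15113626]
74 [ 0.56216862 -0.15072112]
```

View pics/w1c.png

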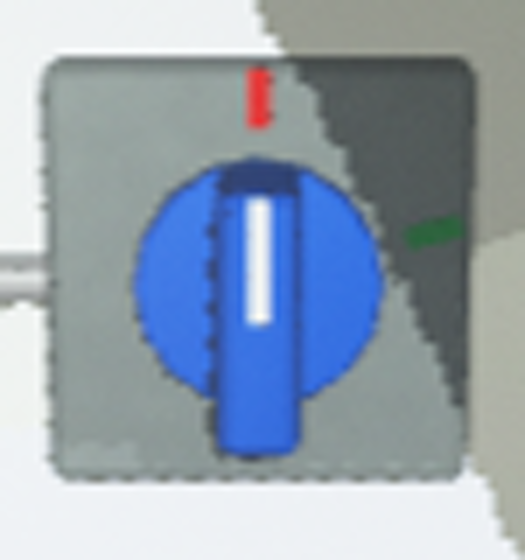

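```bash
python3 - <<'E'
from station import r
from h import *
s,d=pickle.load(open('w1.pkl','rb'));a=(s['tcp_pos'],s['ee_rot'])
print(back(d,[[261.9,165]],.03,*a),back(d,[[225+259/7,125+320/7]],.062,*a))
print(delta(r.sense(),[.564,-.148,.15],toolR(73)))
E
```

```text
[[ 0.56425476 -0.1465427   0.03      ]] [[ 0.56424127 -0.14649838  0.062     ]]
(array([-0.118,  0.035,  2.805]), array([-0.001, -0.   , -0.012]))
```

Emit:
{"api": "play_rows", "payload": {
  "deltas": [
    [0,0,0,0,0,-1.7,50],
    [0,0,0,0,0,-3.4,50],
    [0,0,0,0,0,-5.1,50],
    [0,0,0,0,0,-6.8,50],
    [0,0,0,0,0,-8.5,50],
    [0,0,0,0,0,-10.2,50],
    [0,0,0,0,0,-11.9,50],
    [0,0,0,0,0,-13.6,50],
    [0,0,0,0,0,-15.3,50],
    [0,0,0,0,0,-17,50],
    [0,0,0,0,0,-18.0,50]
  ]
}}

```text
time_s: 3.75
tcp_pos: [0.5608, -0.1485, 0.2203]
ee_rot: [[-0.29, -0.957, 0.0], [-0.957, 0.29, -0.0], [-0.0, -0.0, -1.0]]
wrist_force: [-0.6, -0.7, 0.5]
gripper_width: 0.573
```

Emit:
{"api": "play_rows", "payload": {
  "deltas": [
    [0,0,0.5,0,0,-1.7,50],
    [0,0,1,0,0,-3.4,50],
    [0,0,1.5,0,0,-5.1,50],
    [0,0,2,0,0,-6.8,50],
    [0,0,2.5,0,0,-8.5,50],
    [0,0,3,0,0,-10.2,50],
    [0,0,3,0,0,-11.9,50],
    [0,0,3,0,0,-13.6,50],
    [0,0,3,0,0,-15.3,50],
    [0,0,3,0,0,-17,50],
    [0,0,3,0,0,-18.0,50],
    [0,0,3,0,0,-18.0,50]
  ]
}}

```text
time_s: 4.95
tcp_pos: [0.5609, -0.1483, 0.1453]
ee_rot: [[0.956, -0.294, 0.0], [-0.294, -0.956, -0.0], [0.0, -0.0, -1.0]]
wrist_force: [0.4, 0.4, -0.6]
gripper_width: 0.574
```

```bash
python3 - <<'E'
from station import r
from h import *
s=r.sense();d=r.capture('wrist');pickle.dump((s,d),open('w2.pkl','wb'));cv2.imwrite('pics/w2.png',d['pixels'][:,:,::-1])
print(s['time_s'],s['tcp_pos'],s['ee_rot'][:,1],s['joints'],delta(s,[.564,-.148,.036],toolR(253)))
E
```

```text
4.95 [ 0.56093737 -0.14834897  0.14529282] [-2.94346684e-01 -9.55698712e-01 -4.27146077e-05] [ 1.17451157e+00  1.97727243e+01 -9.87454696e+00  3.06123769e-03
 -6.03368849e+01  7.17056076e+01] (array([ 0.112, -0.049,  4.372]), array([-0.   , -0.003, -0.024]))
```

View pics/w2.png

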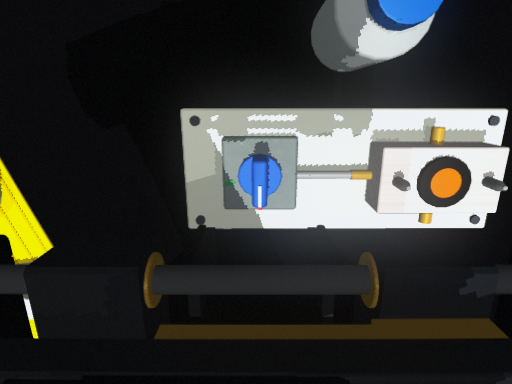

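The view is now flipped: knob bar at (260,180), seal at (446,182), and the bottle well clear. I'll refine the knob and seal by averaging the two opposite views.

```bash
python3 - <<'E'
from h import *
s,d=pickle.load(open('w2.pkl','rb'));a=(s['tcp_pos'],s['ee_rot'])
hsv=cv2.cvtColor(d['pixels'],cv2.COLOR_RGB2HSV);H,S,V=cv2.split(hsv)
b=np.zeros(H.shape,bool);b[140:230,415:480]=1
p,m,n=cen((H<18)&(S>130)&(V>150)&b);print('seal',p,n,back(d,p,.056,*a)[0])
b[:]=0;b[130:215,235:295]=1
p,m,n=cen((H>100)&(H<125)&(S>120)&b);print('knob blob',p,n,back(d,p,.035,*a))
cv2.imwrite('pics/w2c.png',cv2.resize(d['pixels'][135:215,220:300,::-1],None,fx=7,fy=7,interpolation=cv2.INTER_CUBIC))
E
```

```text
seal [445.66944444 182.51805556] 720 [ 0.51449912 -0.31071408  0.056     ]
knob blob [259.39515072 176.70707733] 1526 [[ 0.56524682 -0.14726819  0.035     ]]
```

View pics/w2c.png

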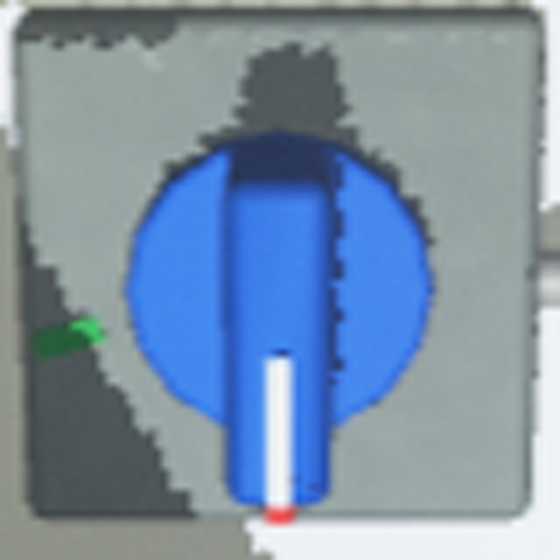

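Emit:
{"api": "play_rows", "payload": {
  "deltas": [
    [0.12,-0.09,1,0,0,0,50],
    [0.12,-0.09,2.2,0,0,0,50],
    [0.12,-0.09,3.2,0,0,0,50],
    [0.12,-0.09,4,0,0,0,50],
    [0.12,-0.09,4.33,0,0,0,50],
    [0.12,-0.09,4.33,0,0,0,50],
    [0.12,-0.09,4.33,0,0,0,8],
    [0.12,-0.09,4.33,0,0,0,8],
    [0.12,-0.09,4.33,0,0,0,8],
    [0.12,-0.09,4.33,0,0,0,8],
    [0.12,-0.09,4.33,0,0,0,8]
  ]
}}

```text
time_s: 6.1
tcp_pos: [0.5652, -0.1458, 0.0372]
ee_rot: [[0.956, -0.292, 0.001], [-0.292, -0.956, 0.0], [0.001, -0.0, -1.0]]
wrist_force: [-0.4, -0.5, 0.5]
gripper_width: 0.206
```

Emit:
{"api": "play_rows", "payload": {
  "deltas": [
    [0,0,0,0,0,0,8],
    [0,0,0,0,0,0,8],
    [0,0,0,0,0,0,8]
  ]
}}

```text
time_s: 6.4
tcp_pos: [0.565, -0.1459, 0.0367]
ee_rot: [[0.956, -0.292, -0.0], [-0.292, -0.956, -0.0], [-0.0, 0.0, -1.0]]
wrist_force: [0.3, 0.1, -0.4]
gripper_width: 0.098
```

```bash
python3 - <<'E'
from station import r
from h import *
s=r.sense();print(s['tcp_pos'],s['gripper_width'])
for c in ['wrist','top','scene']:
    d=r.capture(c);pickle.dump((s,d),open(f'{c}3.pkl','wb'));cv2.imwrite(f'pics/{c}3.png',d['pixels'][:,:,::-1])
a=cv2.imread('pics/scene3.png');b=cv2.imread('pics/top3.png');w=cv2.imread('pics/wrist3.png')
z=lambda q:cv2.resize(q,(390,300),interpolation=cv2.INTER_CUBIC)
cv2.imwrite('pics/m3.png',np.vstack([np.hstack([z(a[200:290,160:277]),z(b[140:230,250:367])]),np.hstack([z(w),z(w)])]))
E
```

```text
[ 0.56504321 -0.14588097  0.0367473 ] 0.09802262753748117
```

View pics/m3.png

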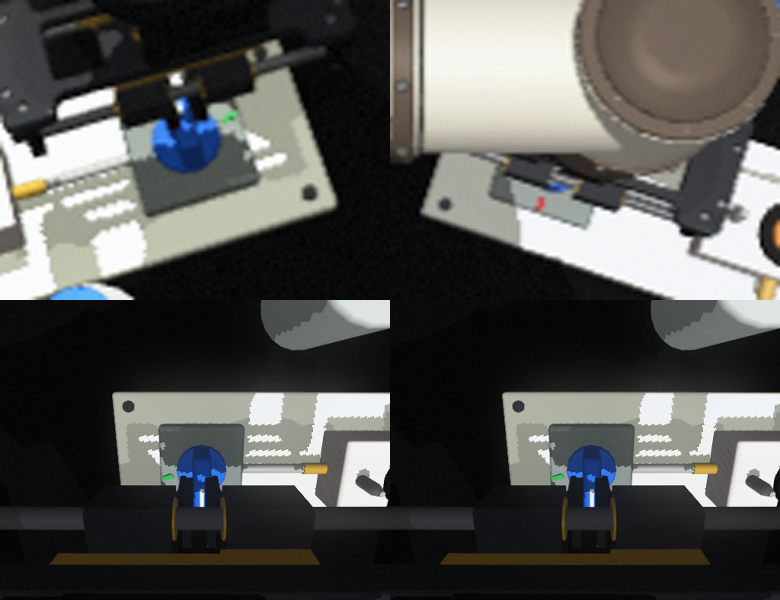

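The scene and wrist crops show the fingers straddling the blue bar, one each side. The opening reads less than the bar's 14 mm, so I'll turn part way and check that it follows.

Emit:
{"api": "play_rows", "payload": {
  "deltas": [
    [0,0,0,0,0,1,6],
    [0,0,0,0,0,2,6],
    [0,0,0,0,0,3,6],
    [0,0,0,0,0,4,6],
    [0,0,0,0,0,5,6]
  ]
}}

```text
time_s: 7.05
tcp_pos: [0.5651, -0.1459, 0.0367]
ee_rot: [[0.741, -0.672, -0.0], [-0.672, -0.741, 0.0], [-0.0, 0.0, -1.0]]
wrist_force: [-0.0, 0.1, 0.4]
gripper_width: 0.069
```

```bash
python3 - <<'E'
from station import r
from h import *
s=r.sense();print(s['tcp_pos'],s['gripper_width'],s['moment'],s['wrist_force'])
d=r.capture('wrist');cv2.imwrite('pics/w4.png',d['pixels'][:,:,::-1])
E
```

```text
[ 0.56507102 -0.1458553   0.0367242 ] 0.06888666106648698 [-0.09724245  0.1083912  -0.0191636 ] [-0.03843372  0.1287899   0.41577567]
```

View pics/w4.png

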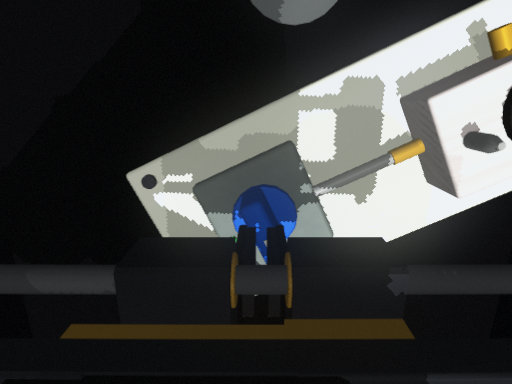

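```bash
python3 - <<'E'
from station import r
from h import *
s=r.sense();d=r.capture('wrist');a=(s['tcp_pos'],s['ee_rot'])
print('tcp px',proj(d,s['tcp_pos'],*a),'grasp',proj(d,s['tcp_pos']+[0,0,.0187],*a),'disc ctr at z.03',proj(d,[.5645,-.147,.03],*a))
print(back(d,[265,213],.03,*a))
cv2.imwrite('pics/w5.png',cv2.resize(d['pixels'][165:325,165:365,::-1],None,fx=3.7,fy=3.7,interpolation=cv2.INTER_CUBIC))
d=r.capture('scene');cv2.imwrite('pics/s5.png',cv2.resize(d['pixels'][195:275,165:265,::-1],None,fx=7,fy=7,interpolation=cv2.INTER_CUBIC))
E
```

```text
tcp px [[262.75117167 221.76778866]] grasp [[262.94521093 233.42966728]] disc ctr at z.03 [[264.41243486 217.52956346]]
[[ 0.56662751 -0.1494567   0.03      ]]
```

View pics/w5.png

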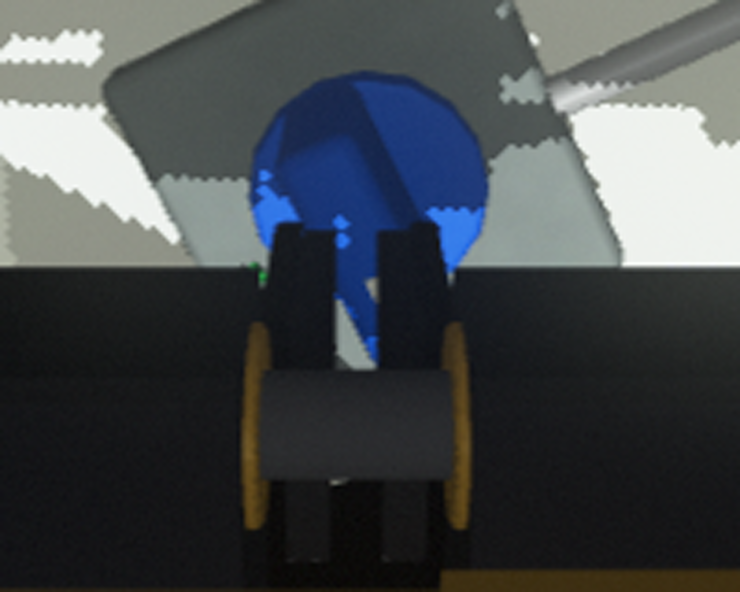

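View pics/s5.png

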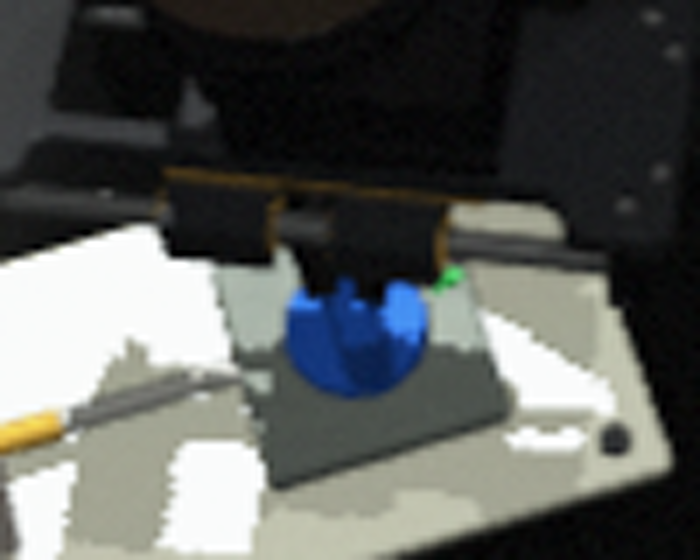

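```bash
python3 - <<'E'
from station import r
from h import *
s=r.sense();d=r.capture('wrist');a=(s['tcp_pos'],s['ee_rot']);pickle.dump((s,d),open('w6.pkl','wb'))
im=d['pixels'][:,:,::-1].copy();im=np.clip(im.astype(float)*2.2,0,255).astype(np.uint8)
off=np.array([165,165]);im=cv2.resize(im[165:325,165:365],None,fx=3.7,fy=3.7,interpolation=cv2.INTER_CUBIC)
cv2.imwrite('pics/w6n.png',im)
c=np.array([.5650,-.1475])
for hd,col in ((-17,(0,255,0)),(-42,(0,0,255))):
    u=np.array([np.cos(np.radians(hd)),np.sin(np.radians(hd))]);v=np.array([-u[1],u[0]])
    for z in (.03,.062):
        P=[np.r_[c+i*.022*u+j*.007*v,z] for i,j in((1,1),(1,-1),(-1,-1),(-1,1))]
        q=((proj(d,np.array(P),*a)-off+.5)*3.7-.5).astype(np.int32);cv2.polylines(im,[q],True,col,1)
cv2.imwrite('pics/w6.png',im)
E
```

```text
(no output)
```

View pics/w6.png

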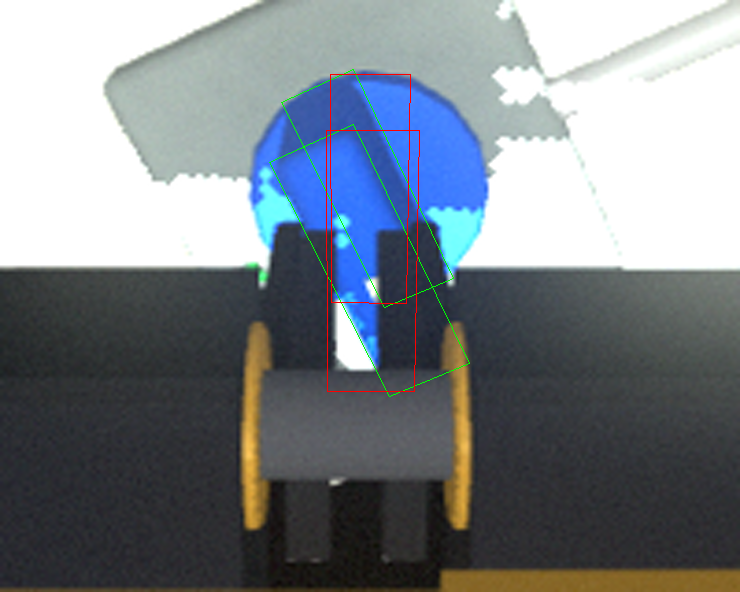

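View pics/w6n.png

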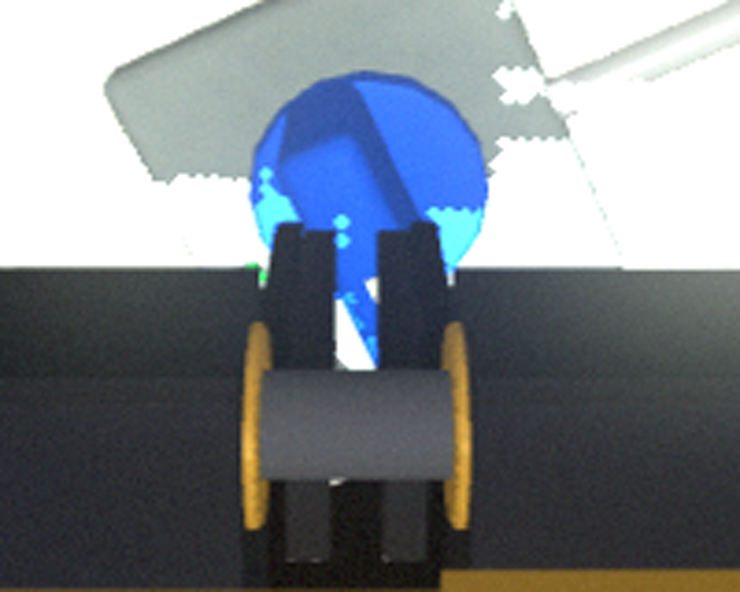

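```bash
python3 - <<'E'
from h import *
d=pickle.load(open('scene0.pkl','rb'))
s,w=pickle.load(open('w6.pkl','rb'));t=s['tcp_pos'];R=s['ee_rot']
for h in (0,.0187,.03,.04): 
    for dy in (-.009,.009): print(h,dy,(proj(d,t+R@[0,dy,-h])-[165,195]+.5)*7, 'wrist',[((proj(w,t+R@[x,dy,-h],t,R)-165+.5)*3.7).round()[0].tolist() for x in (0,.0095)])
E
```

```text
0 -0.009 [[386.13958662 316.60206982]] wrist [[312.0, 212.0], [312.0, 161.0]]
0 0.009 [[326.79572477 310.32197944]] wrist [[415.0, 212.0], [415.0, 161.0]]
0.0187 -0.009 [[381.37544488 289.84156214]] wrist [[308.0, 255.0], [308.0, 200.0]]
0.0187 0.009 [[320.80354175 283.47380459]] wrist [[420.0, 255.0], [421.0, 200.0]]
0.03 -0.009 [[378.39952213 273.12153479]] wrist [[305.0, 285.0], [305.0, 227.0]]
0.03 0.009 [[317.06078706 266.7000277 ]] wrist [[424.0, 285.0], [425.0, 227.0]]
0.04 -0.009 [[375.70222695 257.96425559]] wrist [[303.0, 315.0], [302.0, 254.0]]
0.04 0.009 [[313.66863263 251.49470657]] wrist [[428.0, 315.0], [429.0, 254.0]]
```

```bash
python3 - <<'E'
from h import *
o=[]
for f in ('w2.pkl','w6.pkl'):
    s,d=pickle.load(open(f,'rb'));im=d['pixels'][200:384,80:440,::-1]
    im=(255*(im/255.)**.4).astype(np.uint8);o.append(cv2.resize(im,None,fx=1.6,fy=1.6))
cv2.imwrite('pics/cmp.png',np.vstack(o))
E
```

```text
(no output)
```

View pics/cmp.png

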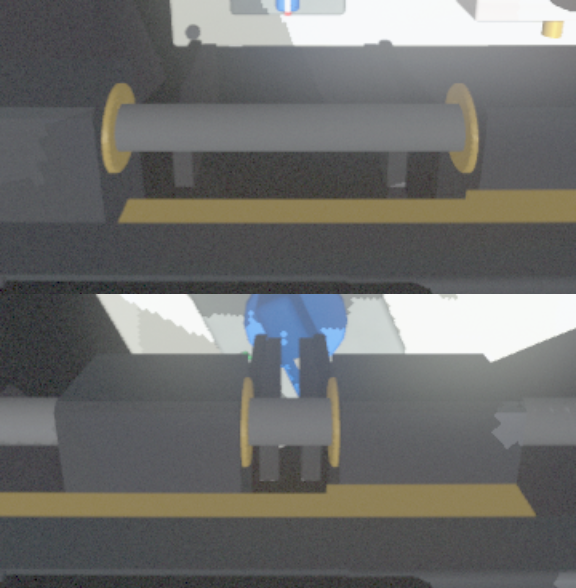

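The knob hasn't turned: the bar still lies along the 0° wireframe. The fingers cover the bar's top, so the tips seem to sit higher than the TCP figure says. I'll find where the tips really are by lowering the nearly shut fingers gently onto the bar.

Emit:
{"api": "play_rows", "payload": {
  "deltas": [
    [0,0,0.05,0,0,0,6],
    [0,0,0.1,0,0,0,6],
    [0,0,0.1,0,0,0,6]
  ]
}}

```text
time_s: 7.55
tcp_pos: [0.5648, -0.1459, 0.0339]
ee_rot: [[0.743, -0.669, -0.001], [-0.669, -0.743, 0.0], [-0.0, 0.0, -1.0]]
wrist_force: [-0.2, -0.2, 0.3]
gripper_width: 0.067
```

Emit:
{"api": "play_rows", "payload": {
  "deltas": [
    [0,0,0.05,0,0,0,6],
    [0,0,0.1,0,0,0,6],
    [0,0,0.1,0,0,0,6]
  ]
}}

```text
time_s: 7.85
tcp_pos: [0.5649, -0.1458, 0.0315]
ee_rot: [[0.743, -0.669, -0.0], [-0.669, -0.743, 0.0], [-0.0, 0.0, -1.0]]
wrist_force: [0.5, 0.6, -0.3]
gripper_width: 0.067
```

Emit:
{"api": "play_rows", "payload": {
  "deltas": [
    [0,0,0.05,0,0,0,6],
    [0,0,0.1,0,0,0,6],
    [0,0,0.1,0,0,0,6]
  ]
}}

```text
time_s: 8.15
tcp_pos: [0.5653, -0.1459, 0.0306]
ee_rot: [[0.744, -0.669, 0.001], [-0.669, -0.744, -0.0], [0.001, 0.0, -1.0]]
wrist_force: [-2.2, 1.0, 7.2]
gripper_width: 0.071
```

```bash
python3 - <<'E'
from station import r
from h import *
s=r.sense();d=r.capture('wrist');pickle.dump((s,d),open('w7.pkl','wb'))
print(s['tcp_pos'],s['wrist_force'])
im=d['pixels'][165:325,165:365,::-1];im=(255*(im/255.)**.5).astype(np.uint8)
a=cv2.resize(im,None,fx=2.5,fy=2.5,interpolation=cv2.INTER_CUBIC)
d=r.capture('scene');im=d['pixels'][195:275,165:265,::-1];im=(255*(im/255.)**.5).astype(np.uint8);b=cv2.resize(im,(500,400),interpolation=cv2.INTER_CUBIC)
cv2.imwrite('pics/m7.png',np.vstack([a,b])[:, :]) ; print(a.shape,b.shape)
E
```

```text
[ 0.56529763 -0.14592603  0.03059789] [-2.15786053  0.96660401  7.21186902]
(400, 500, 3) (400, 500, 3)
```

View pics/m7.png

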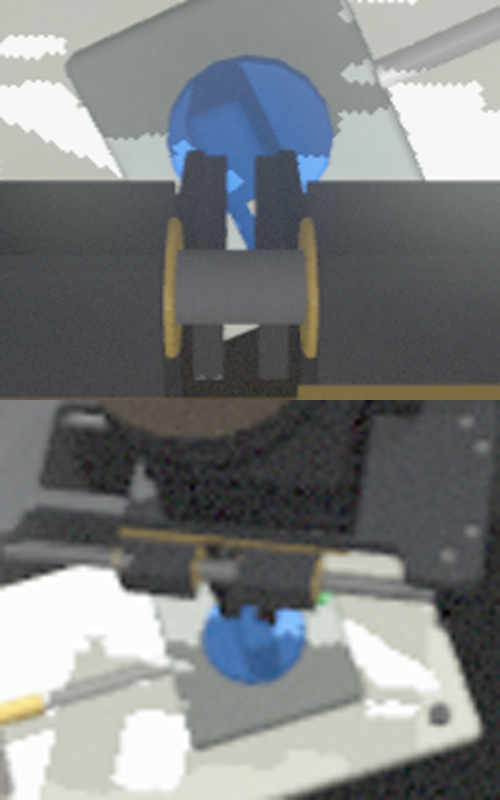

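Contact came at TCP z 0.031. That is either the disc top (0.030, nominal TCP) or the bar top with the tips about 31 mm short. To tell which, I'll lift, turn back, open to 30 mm and lower again astride the bar.

Emit:
{"api": "play_rows", "payload": {
  "deltas": [
    [0,0,-0.5,0,0,0,6],
    [0,0,-1.2,0,0,0,30],
    [0,0,-1.2,0,0,-1.5,30],
    [0,0,-1.2,0,0,-3,30],
    [0,0,-1.2,0,0,-4.5,30],
    [0,0,-1.2,0,0,-5,30],
    [0,0,-1.2,0,0,-5,30]
  ]
}}

```text
time_s: 8.95
tcp_pos: [0.5653, -0.1459, 0.0598]
ee_rot: [[0.956, -0.292, 0.001], [-0.292, -0.956, -0.0], [0.001, -0.0, -1.0]]
wrist_force: [0.4, 0.3, -0.5]
gripper_width: 0.341
```

```bash
python3 - <<'E'
from station import r
from h import *
s=r.sense();d=r.capture('wrist');a=(s['tcp_pos'],s['ee_rot']);pickle.dump((s,d),open('w8.pkl','wb'))
print(s['time_s'],s['tcp_pos'],s['wrist_force'],s['gripper_width'],delta(s,[.5647,-.147,.035],toolR(253)))
im=d['pixels'][125:325,125:395,::-1];im=(255*(im/255.)**.45).astype(np.uint8)
cv2.imwrite('pics/w8.png',cv2.resize(im,None,fx=2.9,fy=2.9,interpolation=cv2.INTER_CUBIC))
E
```

```text
8.95 [ 0.56532657 -0.14589715  0.05981971] [ 0.41427187  0.26545435 -0.45778532] 0.34075289601898645 (array([-0.012,  0.05 ,  0.993]), array([-0.002, -0.009, -0.001]))
```

View pics/w8.png

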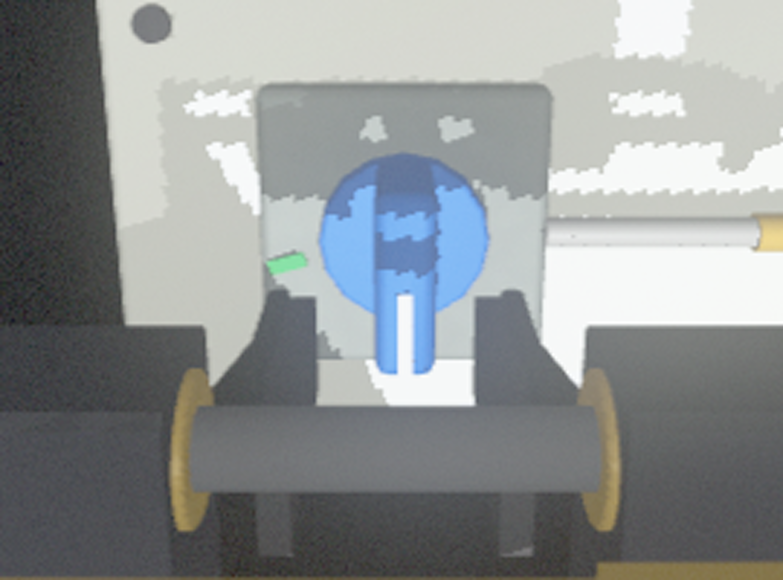

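The pads measure 30 mm apart at about 0.174 m depth, where nominal would be 0.206 m. So the fingertips do sit about 31–33 mm behind the nominal TCP, which agrees with touching the bar top at TCP 0.031. I'll use tip height = TCP z + 0.031 from here, and I'm lowering to TCP 0.014 (tip 0.045).

Emit:
{"api": "play_rows", "payload": {
  "deltas": [
    [0,0.05,0.5,0,0,0,30],
    [0,0.05,1,0,0,0,30],
    [0,0.05,1.2,0,0,0,30],
    [0,0.05,1.4,0,0,0,30],
    [0,0.05,1.6,0,0,0,30],
    [0,0.05,1.6,0,0,0,30]
  ]
}}

```text
time_s: 9.6
tcp_pos: [0.5642, -0.147, 0.0184]
ee_rot: [[0.956, -0.292, -0.002], [-0.292, -0.956, 0.0], [-0.002, 0.0, -1.0]]
wrist_force: [-0.3, 0.9, -0.2]
gripper_width: 0.344
```

Emit:
{"api": "play_rows", "payload": {
  "deltas": [
    [0,0,0.1,0,0,0,30],
    [0,0,0.2,0,0,0,30],
    [0,0,0.2,0,0,0,6],
    [0,0,0.2,0,0,0,6],
    [0,0,0.2,0,0,0,6],
    [0,0,0.2,0,0,0,6],
    [0,0,0.2,0,0,0,6]
  ]
}}

```text
time_s: 10.3
tcp_pos: [0.5645, -0.1478, 0.0145]
ee_rot: [[0.956, -0.292, -0.0], [-0.292, -0.956, -0.001], [0.0, 0.001, -1.0]]
wrist_force: [-0.5, -4.6, 0.9]
gripper_width: 0.154
```

Now it's holding the 14 mm bar, with an opening of 13.4 mm and no disc contact at TCP 0.0145. That confirms the short fingers. Turning clockwise.

Emit:
{"api": "play_rows", "payload": {
  "deltas": [
    [0,0,0,0,0,1.3,6],
    [0,0,0,0,0,2.6,6],
    [0,0,0,0,0,3.9,6],
    [0,0,0,0,0,5.2,6],
    [0,0,0,0,0,6.5,6],
    [0,0,0,0,0,7.8,6],
    [0,0,0,0,0,9.1,6],
    [0,0,0,0,0,10.4,6],
    [0,0,0,0,0,11.7,6],
    [0,0,0,0,0,13,6],
    [0,0,0,0,0,14.3,6],
    [0,0,0,0,0,14.8,6]
  ]
}}

```text
time_s: 11.5
tcp_pos: [0.5637, -0.1484, 0.0145]
ee_rot: [[-0.021, -1.0, -0.002], [-1.0, 0.021, -0.001], [0.001, 0.002, -1.0]]
wrist_force: [-1.4, -5.9, 1.8]
gripper_width: 0.161
```

Emit:
{"api": "play_rows", "payload": {
  "deltas": [
    [0,0,0,0,0,0,35],
    [0,0,0,0,0,0,35],
    [0,0,0,0,0,0,35],
    [0,0,-0.6,0,0,0,35],
    [0,0,-2,0,0,0,35],
    [0,0,-4,0,0,0,35],
    [0,0,-6,0,0,0,35],
    [0,0,-6,0,0,0,35]
  ]
}}

```text
time_s: 12.3
tcp_pos: [0.5701, -0.1474, 0.1729]
ee_rot: [[-0.015, -1.0, 0.017], [-1.0, 0.015, -0.002], [0.002, -0.017, -1.0]]
wrist_force: [1.0, -0.6, 0.9]
gripper_width: 0.404
```

```bash
python3 - <<'E'
from station import r
from h import *
s=r.sense();d=r.capture('wrist');pickle.dump((s,d),open('w9.pkl','wb'));cv2.imwrite('pics/w9.png',d['pixels'][:,:,::-1])
print(s['time_s'],s['tcp_pos'],s['joints'],s['wrist_force'])
E
```

```text
12.3 [ 0.57006416 -0.14739633  0.17289852] [  1.33674093  18.72973408  -7.26682924   0.16260311 -63.02828195
  -2.27666882] [ 0.97789483 -0.56544292  0.91709722]
```

View pics/w9.png

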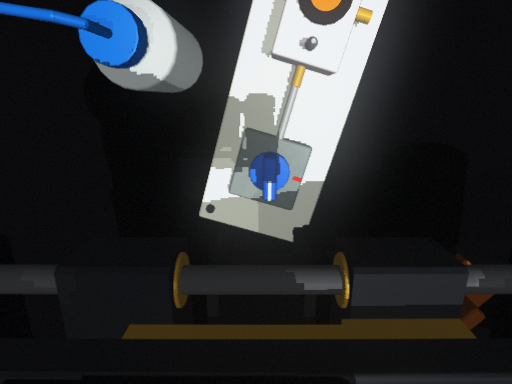

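The knob has turned about 75° and its pointer now sits away from the red mark (297,180), so it reads shut. The cover comes next. I'll grip its handle along its 52 mm length with the jaws along y, because the 190 mm gripper body across x would reach the beaker.

```bash
python3 - <<'E'
from station import r
from h import *
s=r.sense();print(s['time_s'],s['tcp_pos'],delta(s,[.513,.19,.19],toolR(261.7)))
E
```

```text
12.35 [ 0.56753362 -0.14673527  0.16881311] (array([-13.432,   2.392,  -0.871]), array([ -0.095,  -0.082, -16.527]))
```

Emit:
{"api": "play_rows", "payload": {
  "deltas": [
    [-0.6,0.1,-0.6,0,0,-1.5,80],
    [-1.8,0.3,-1,0,0,-3,80],
    [-3.2,0.5,-1,0,0,-4.5,80],
    [-4.6,0.8,-1,0,0,-6,80],
    [-6,1,-1,0,0,-7.5,80],
    [-7.4,1.3,-1,0,0,-9,80],
    [-8.8,1.5,-1,0,0,-10.5,80],
    [-10.2,1.8,-1,0,0,-12,80],
    [-11.6,2,-1,0,0,-13.5,80],
    [-12.8,2.2,-1,0,0,-15,80],
    [-13.45,2.3,-1,0,0,-16.3,80],
    [-13.45,2.3,-1,0,0,-16.6,80]
  ]
}}

```text
time_s: 13.55
tcp_pos: [0.512, 0.1921, 0.1877]
ee_rot: [[0.991, -0.134, -0.002], [-0.134, -0.991, -0.001], [-0.002, 0.001, -1.0]]
wrist_force: [-0.7, -0.2, -0.2]
gripper_width: 0.919
```

Emit:
{"api": "play_rows", "payload": {
  "deltas": [
    [0,0,0,0,0,0,80],
    [0,0,0,0,0,0,80]
  ]
}}

```text
time_s: 13.75
tcp_pos: [0.5127, 0.1894, 0.1886]
ee_rot: [[0.99, -0.141, -0.001], [-0.141, -0.99, -0.001], [-0.001, 0.001, -1.0]]
wrist_force: [0.1, -0.6, 0.7]
gripper_width: 0.919
```

```bash
python3 - <<'E'
from station import r
from h import *
s=r.sense();d=r.capture('wrist');pickle.dump((s,d),open('w10.pkl','wb'));cv2.imwrite('pics/w10.png',d['pixels'][:,:,::-1])
print(s['time_s'],s['tcp_pos'],s['ee_rot'],s['joints'],s['gripper_width'])
E
```

```text
13.75 [0.51270867 0.18943821 0.18857286] [[ 9.90021993e-01 -1.40907417e-01 -1.24664006e-03]
 [-1.40908339e-01 -9.90022409e-01 -6.85292754e-04]
 [-1.13763876e-03  8.54116878e-04 -9.99998988e-01]] [ 3.72700373e+01  1.45575459e+01 -1.07780290e+01 -1.32771875e-02
 -6.47450442e+01  4.46352470e+01] 0.9192263713233242
```

View pics/w10.png

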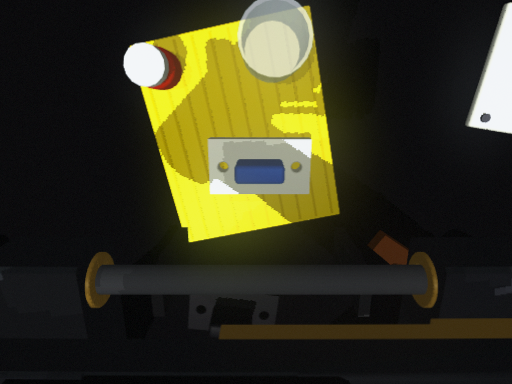

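The white cover is at (260,166), with holes at (224,167) and (296,166) and the blue handle at (260,172). The beaker and jar sit well above it in the image.

```bash
python3 - <<'E'
from station import r
from h import *
s,d=pickle.load(open('w10.pkl','rb'));a=(s['tcp_pos'],s['ee_rot'])
co=back(d,[[208.5,137.5],[311.5,137.5],[311.5,194.5],[209,194.5]],.022,*a)
print('corners',co,co.mean(0), np.linalg.norm(co[1]-co[0]),np.linalg.norm(co[2]-co[1]))
ho=back(d,[[223.7,166.5],[296,166.5]],.022,*a);print('holes',ho,ho.mean(0),np.linalg.norm(ho[1]-ho[0]))
v=co[0]-co[1]+co[3]-co[2];print(np.degrees(np.arctan2(v[1],v[0])),np.degrees(np.arctan2(*(ho[0]-ho[1])[1::-1])))
im=d['pixels'][125:205,200:325,::-1];cv2.imwrite('pics/w10c.png',cv2.resize(im,None,fx=6,fy=6,interpolation=cv2.INTER_CUBIC))
m=(ho.mean(0)+co.mean(0))/2
print(r.sense()['time_s'],delta(r.sense(),[m[0],m[1],.003],toolR(261.7)))
E
```

```text
corners [[0.55579069 0.24296845 0.022     ]
 [0.53951541 0.12895204 0.022     ]
 [0.47313543 0.13543894 0.022     ]
 [0.49020355 0.25480125 0.022     ]] [0.51466127 0.19054017 0.022     ] 0.11517216604216152 0.06669619213157123
holes [[0.52082152 0.23186561 0.022     ]
 [0.509095   0.14978703 0.022     ]] [0.51495826 0.19082632 0.022     ] 0.08291202773738647
81.86903551536508 81.86920699866847
13.8 (array([ 0.075, -0.071,  7.431]), array([0.007, 0.009, 0.038]))
```

View pics/w10c.png

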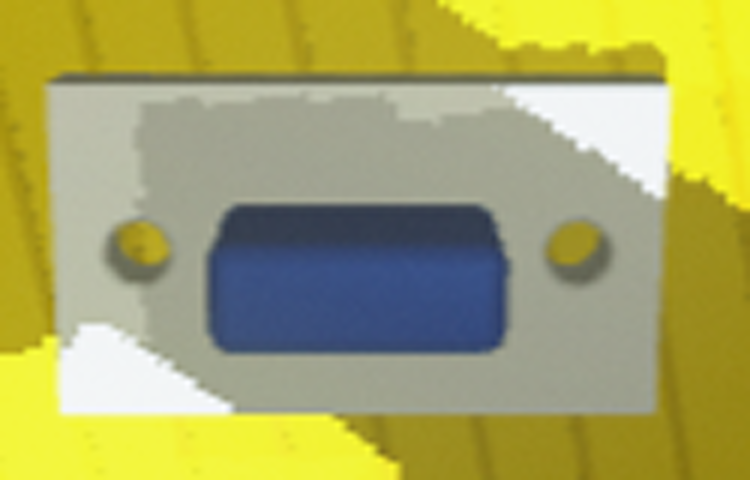

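Emit:
{"api": "play_rows", "payload": {
  "deltas": [
    [0.07,-0.07,1.2,0,0,0,78],
    [0.07,-0.07,2.6,0,0,0,78],
    [0.07,-0.07,4,0,0,0,78],
    [0.07,-0.07,5.2,0,0,0,78],
    [0.07,-0.07,6.2,0,0,0,78],
    [0.07,-0.07,6.8,0,0,0,78],
    [0.07,-0.07,7.2,0,0,0,78],
    [0.07,-0.07,7.4,0,0,0,78],
    [0.07,-0.07,7.4,0,0,0,78]
  ]
}}

```text
time_s: 14.7
tcp_pos: [0.5151, 0.1913, 0.0041]
ee_rot: [[0.99, -0.14, -0.0], [-0.14, -0.99, -0.0], [-0.0, 0.0, -1.0]]
wrist_force: [-0.5, 0.2, -0.0]
gripper_width: 0.896
```

```bash
python3 - <<'E'
from station import r
from h import *
s=r.sense();d=r.capture('wrist');pickle.dump((s,d),open('w11.pkl','wb'))
im=(255*(d['pixels'][:,:,::-1]/255.)**.6).astype(np.uint8);cv2.imwrite('pics/w11.png',im)
print(s['time_s'],s['tcp_pos'],s['wrist_force'])
E
```

```text
14.7 [0.51510729 0.19125272 0.00406534] [-0.49186482  0.23285221 -0.03780746]
```

View pics/w11.png

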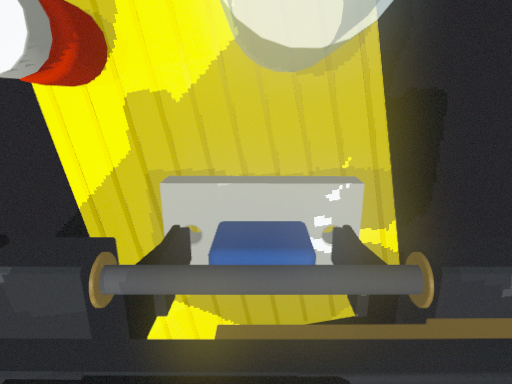

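Fingers at (180,245) and (345,245) straddle the handle, the blue block at (262,242), with no contact yet. Closing, then a small lift.

Emit:
{"api": "play_rows", "payload": {
  "deltas": [
    [0,0,0,0,0,0,44],
    [0,0,0,0,0,0,44],
    [0,0,0,0,0,0,40],
    [0,0,0,0,0,0,40],
    [0,0,0,0,0,0,40],
    [0,0,0,0,0,0,40],
    [0,0,0,0,0,0,40],
    [0,0,0,0,0,0,40]
  ]
}}

```text
time_s: 15.55
tcp_pos: [0.515, 0.1915, 0.0046]
ee_rot: [[0.99, -0.139, 0.0], [-0.139, -0.99, -0.0], [0.0, 0.0, -1.0]]
wrist_force: [-2.0, -0.5, 4.8]
gripper_width: 0.596
```

Emit:
{"api": "play_rows", "payload": {
  "deltas": [
    [0,0,-0.3,0,0,0,40],
    [0,0,-0.8,0,0,0,40],
    [0,0,-1.4,0,0,0,40],
    [0,0,-2,0,0,0,40],
    [0,0,-3,0,0,0,40],
    [0,0,-4,0,0,0,40],
    [0,0,-5,0,0,0,40],
    [0,0,-6,0,0,0,40],
    [0,0,-6.4,0,0,0,40],
    [0,0,-6.4,0,0,0,40]
  ]
}}

```text
time_s: 16.55
tcp_pos: [0.5157, 0.1922, 0.1659]
ee_rot: [[0.99, -0.139, 0.003], [-0.139, -0.99, 0.002], [0.003, -0.003, -1.0]]
wrist_force: [0.6, 0.1, -2.7]
gripper_width: 0.598
```

```bash
python3 - <<'E'
from station import r
from h import *
s=r.sense();d=r.capture('wrist');pickle.dump((s,d),open('w12.pkl','wb'))
im=(255*(d['pixels'][:,:,::-1]/255.)**.6).astype(np.uint8);cv2.imwrite('pics/w12.png',im)
print(s['time_s'],s['tcp_pos'],s['wrist_force'],s['gripper_width'],delta(s,[.45,-.31,.19],toolR(253)))
E
```

```text
16.55 [0.51566384 0.19223282 0.16588617] [ 0.61718937  0.13688114 -2.74918796] 0.5981432643228559 (array([ 0.197, 20.257, -1.022]), array([-0.035, -0.027,  1.8  ]))
```

View pics/w12.png

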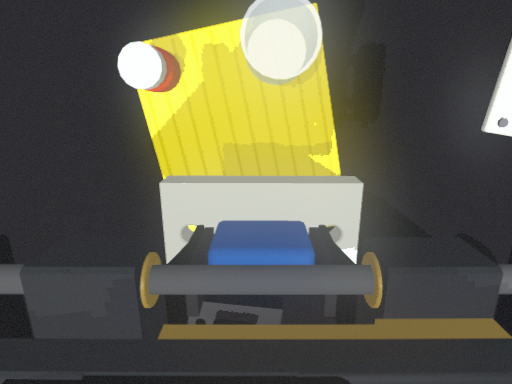

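Cover lifted: opening 52 mm, level, −2.7 N on the wrist. Next I'll carry it to a hover beside the cell, where the camera can see both dowels and the plate.

```bash
python3 - <<'E'
from station import r
from h import *
s=r.sense();print(s['tcp_pos'],s['ee_rot'],delta(s,[.443,-.290,.17],toolR(253)))
E
```

```text
[0.51465225 0.19172519 0.16418113] [[ 9.90231352e-01 -1.39434036e-01 -1.34839150e-04]
 [-1.39433872e-01 -9.90231014e-01  8.56672890e-04]
 [-2.52971267e-04 -8.29503209e-04 -9.99999624e-01]] (array([-0.151, 19.48 , -0.249]), array([-0.009,  0.004,  1.797]))
```

Emit:
{"api": "play_rows", "payload": {
  "deltas": [
    [0,0.8,-0.25,0,0,0,40],
    [0,2.2,-0.25,0,0,0,40],
    [0,4,-0.25,0,0,0.2,40],
    [0,5.8,-0.25,0,0,0.4,40],
    [0,7.6,-0.25,0,0,0.6,40],
    [-0.05,9.4,-0.25,0,0,0.8,40],
    [-0.1,11.2,-0.25,0,0,1,40],
    [-0.15,13,-0.25,0,0,1.2,40],
    [-0.15,14.8,-0.25,0,0,1.4,40],
    [-0.15,16.6,-0.25,0,0,1.6,40],
    [-0.15,18.2,-0.25,0,0,1.8,40],
    [-0.15,19.1,-0.25,0,0,1.8,40]
  ]
}}

```text
time_s: 17.8
tcp_pos: [0.4424, -0.2833, 0.1689]
ee_rot: [[0.955, -0.296, -0.003], [-0.296, -0.955, 0.001], [-0.004, 0.0, -1.0]]
wrist_force: [0.6, 0.1, -3.7]
gripper_width: 0.595
```

Emit:
{"api": "play_rows", "payload": {
  "deltas": [
    [0,0.3,0,0,0,0,40],
    [0,0.4,0,0,0,0,40],
    [0,0.4,0,0,0,0,40],
    [0,0.4,0,0,0,0,40]
  ]
}}

```text
time_s: 18.2
tcp_pos: [0.4418, -0.2894, 0.1703]
ee_rot: [[0.957, -0.291, -0.001], [-0.291, -0.957, 0.0], [-0.001, -0.0, -1.0]]
wrist_force: [1.0, -0.2, -3.0]
gripper_width: 0.595
```

```bash
python3 - <<'E'
from station import r
from h import *
s=r.sense();d=r.capture('wrist');pickle.dump((s,d),open('w13.pkl','wb'))
im=(255*(d['pixels'][:,:,::-1]/255.)**.6).astype(np.uint8);cv2.imwrite('pics/w13.png',cv2.resize(im,None,fx=1.5,fy=1.5,interpolation=cv2.INTER_CUBIC))
print(s['time_s'],s['tcp_pos'],s['ee_rot'],s['wrist_force'],s['gripper_width'])
E
```

```text
18.2 [ 0.44184343 -0.28937896  0.17027825] [[ 9.56638640e-01 -2.91276919e-01 -5.18362842e-04]
 [-2.91276720e-01 -9.56638746e-01  4.28029922e-04]
 [-6.20561215e-04 -2.58482934e-04 -9.99999774e-01]] [ 1.03357677 -0.23262835 -2.99281396] 0.5948414029321297
```

View pics/w13.png

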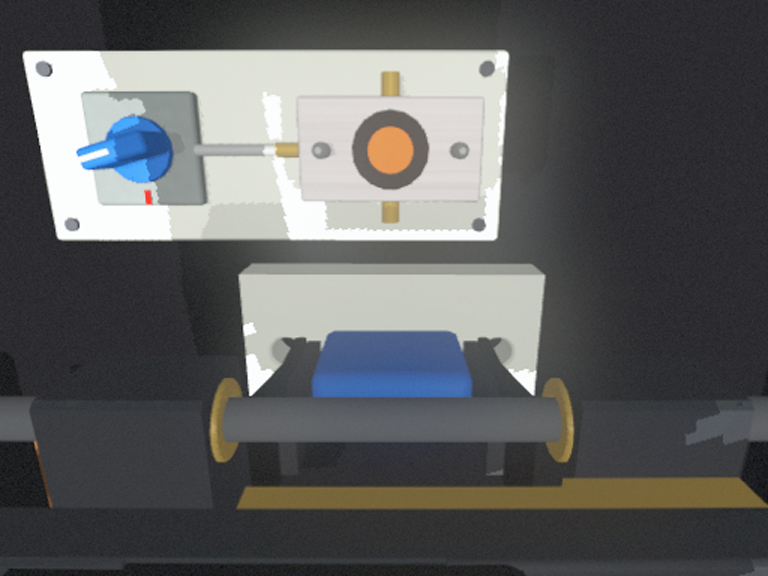

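The view shows the knob pointing left at (95,155), away from the red mark (148,197), so it is shut. Dowel tips are at (320,150) and (460,150), the seal at (390,150), and the held plate's front edge is near y = 270 (1.5× picture).

```bash
python3 - <<'E'
from h import *
s,d=pickle.load(open('w13.pkl','rb'))
im=(255*(d['pixels'][:,:,::-1]/255.)**.6).astype(np.uint8)
z=lambda x,y,w,h,f:cv2.resize(im[y:y+h,x:x+w],None,fx=f,fy=f,interpolation=cv2.INTER_CUBIC)
cv2.imwrite('pics/z13a.png',z(195,60,135,80,5.5))
cv2.imwrite('pics/z13b.png',np.vstack([z(150,165,50,28,10),z(335,165,50,28,10)]))
cv2.imwrite('pics/z13c.png',z(150,165,225,85,3.5))
E
```

```text
(no output)
```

View pics/z13a.png

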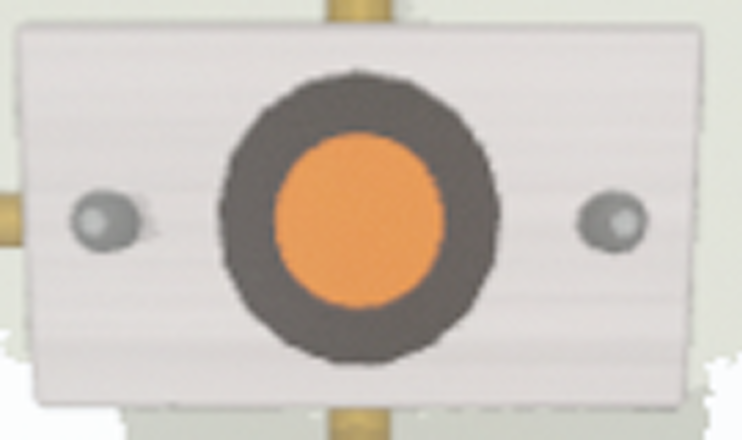

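View pics/z13b.png

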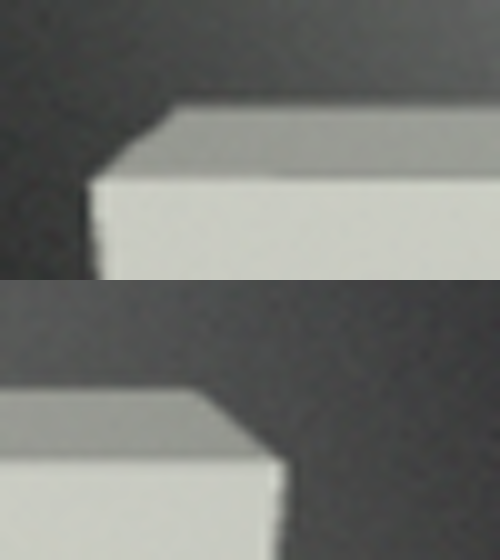

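View pics/z13c.png

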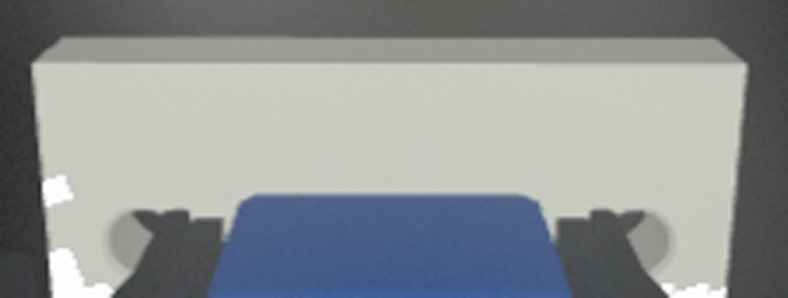

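```bash
cat > fit.py <<'E'
from h import *
from scipy.optimize import least_squares
def fit(d,P,px,x0,free):
    # P in object frame, object pose in TOOL frame: x,y,z(tool), rotation: object z up = tool -z
    px=np.array(px,float);x0=np.array(x0,float)
    def f(q,full=False):
        x=x0.copy();x[free]=q
        Rm=Ro.from_euler('xyz',[x[4],x[5],x[3]]).as_matrix()@np.diag([1,-1,-1.])
        X=P@Rm.T+x[:3]
        return (proj(d,X,np.zeros(3),np.eye(3))-px).ravel()
    r=least_squares(f,x0[free],x_scale=[.01 if i<3 else .05 for i in free]);x=x0.copy();x[free]=r.x
    return x,r.fun.reshape(-1,2)
E
python3 - <<'E'
from fit import *
s,d=pickle.load(open('w13.pkl','rb'))
c=lambda u,v,f,ox,oy:[(u+.5)/f-.5+ox,(v+.5)/f-.5+oy]
# object frame: x along tool x (+), y: object y = -tool y
Pc=np.array([[.032,.058,.018],[.032,-.058,.018],[.032,.058,0],[.032,-.058,0]])
pc=[c(88,181,10,150,165),c(290,184,10,335,165),c(178,105,10,150,165),c(195,110,10,335,165)]
for fr in ([0,1,2,3],[0,1,2,3,4,5]):
    x,e=fit(d,Pc,pc,[0,0,-.0,0,0,0],fr);print('cover in tool mm/deg',(x[:3]*1e3).round(2),np.degrees(x[3:]).round(2),e.round(1).tolist())
Pb=np.array([[.032,.058,0],[.032,-.058,0],[-.032,-.058,0],[-.032,.058,0],[0,.042,.024],[0,-.042,.024],[0,0,.006]])
pb=[c(u,v,5.5,195,60) for u,v in((18,27),(702,30),(682,405),(36,405),(92,221),(625,221),(359,220))]
z0=s['tcp_pos'][2]-.05
for fr in ([0,1,3],[0,1,2,3],[0,1,2,3,4,5]):
    b,e=fit(d,Pb,pb,[.075,0,z0,0,0,0],fr);print('cell in tool',(b[:3]*1e3).round(2),np.degrees(b[3:]).round(2),e.round(1).tolist())
    print('world',s['tcp_pos']+s['ee_rot']@b[:3])
print(z0)
E
```

```text
cover in tool mm/deg [-0.18 -0.99 -1.35] [0.14 0.   0.  ] [[0.1, -0.1], [-0.3, 0.0], [-0.1, 0.1], [0.3, -0.0]]
cover in tool mm/deg [-0.16 -0.99 -1.28] [0.27 0.52 0.13] [[0.2, -0.1], [-0.2, 0.0], [-0.2, 0.1], [0.2, -0.0]]
cell in tool [ 76.    -1.73 120.28] [0.13 0.   0.  ] [[-1.1, -0.9], [0.9, -1.2], [0.9, 0.9], [-0.9, 0.7], [0.4, 0.2], [-0.3, 0.4], [0.0, 0.3]]
world [ 0.51499108 -0.30980912  0.04995331]
cell in tool [ 76.03  -1.74 124.52] [0.13 0.   0.  ] [[-0.3, -0.5], [0.1, -0.8], [0.2, 0.4], [-0.2, 0.2], [1.1, 0.1], [-1.0, 0.3], [0.0, 0.2]]
world [ 0.51501505 -0.30980436  0.04570675]
cell in tool [ 75.94  -1.74 124.46] [ 0.13 -0.08 -0.77] [[-0.2, -0.4], [-0.0, -0.6], [0.2, 0.6], [-0.2, 0.3], [1.1, -0.2], [-1.0, 0.0], [0.0, 0.2]]
world [ 0.51492953 -0.30977946  0.04576806]
0.12027824566438154
```

The fits are good, with residuals of 1 px or less. The cover has to go +76.2 mm in tool x and −0.75 mm in tool y, with yaw already matched.

Emit:
{"api": "play_rows", "payload": {
  "deltas": [
    [0.5,0,0,0,0,0,40],
    [1.2,-0.03,0,0,0,0,40],
    [2,-0.03,0,0,0,0,40],
    [2.7,-0.03,0,0,0,0,40],
    [3.05,-0.03,0.5,0,0,0,40],
    [3.05,-0.03,1.3,0,0,0,40],
    [3.05,-0.03,2.1,0,0,0,40],
    [3.05,-0.03,2.8,0,0,0,40],
    [3.05,-0.03,3.2,0,0,0,40],
    [3.05,-0.03,3.4,0,0,0,40],
    [3.05,-0.03,3.4,0,0,0,40],
    [3.05,-0.03,3.4,0,0,0,40]
  ]
}}

```text
time_s: 19.45
tcp_pos: [0.5158, -0.3121, 0.0862]
ee_rot: [[0.956, -0.292, 0.001], [-0.292, -0.956, -0.001], [0.002, 0.0, -1.0]]
wrist_force: [-0.9, -0.9, -1.7]
gripper_width: 0.592
```

```bash
python3 - <<'E'
from station import r
from h import *
s=r.sense();d=r.capture('wrist');e=r.capture('scene')
print(s['time_s'],s['tcp_pos'],s['ee_rot'],s['wrist_force'],s['gripper_width'])
c=np.array([.5150,-.3098]);t=s['ee_rot']@[-.00018,-.00099,0]+s['tcp_pos'];print('cover xy est',t[:2]-c)
g=lambda a:(255*(a[:,:,::-1]/255.)**.6).astype(np.uint8)
cv2.imwrite('pics/m14.png',np.hstack([cv2.resize(g(d['pixels'])[130:260,130:390],(400,200)),cv2.resize(g(e['pixels'])[190:310,80:240],(400,300))[:200] if 0 else cv2.resize(g(e['pixels'])[200:300,60:260],(400,200))]))
E
```

```text
19.45 [ 0.51575338 -0.31206616  0.08624002] [[ 9.56408785e-01 -2.92027848e-01  1.40438565e-03]
 [-2.92027098e-01 -9.56409776e-01 -7.16522822e-04]
 [ 1.55241278e-03  2.75170056e-04 -9.99998757e-01]] [-0.92957922 -0.87030101 -1.73134572] 0.5921800926805445
cover xy est [ 0.00087033 -0.00126675]
```

View pics/m14.png

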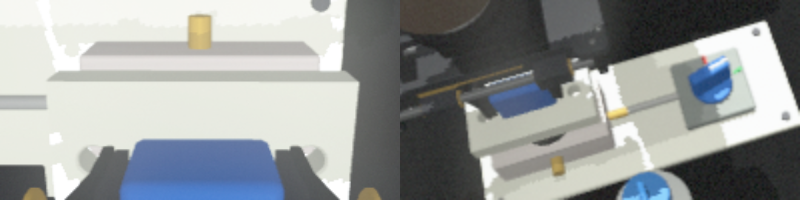

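```bash
python3 - <<'E'
from station import r
from h import *
s=r.sense();d=r.capture('wrist');pickle.dump((s,d),open('w15.pkl','wb'))
print(s['time_s'],s['tcp_pos'])
g=(255*(d['pixels'][:,:,::-1]/255.)**.6).astype(np.uint8)
z=lambda x,y,w,h,f:cv2.resize(g[y:y+h,x:x+w],None,fx=f,fy=f,interpolation=cv2.INTER_CUBIC)
cv2.imwrite('pics/z15.png',np.vstack([z(150,150,70,36,10),z(325,150,70,36,10)[:, :]][:2])[:600])
E
```

```text
19.55 [ 0.51578594 -0.31208499  0.08655464]
```

View pics/z15.png

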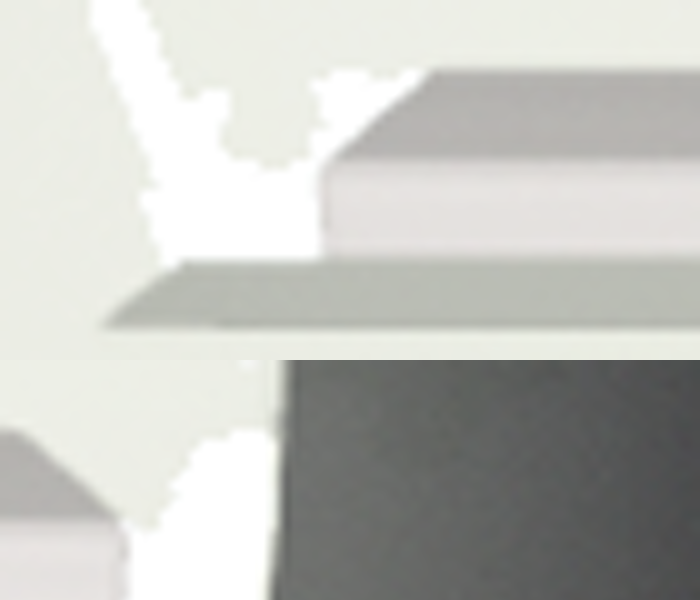

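```bash
python3 - <<'E'
from fit import *
s,d=pickle.load(open('w15.pkl','rb'))
g=(255*(d['pixels'][:,:,::-1]/255.)**.6).astype(np.uint8)
cv2.imwrite('pics/z15b.png',cv2.resize(g[165:200,325:395],None,fx=10,fy=10,interpolation=cv2.INTER_CUBIC))
c=lambda u,v,f,ox,oy:[(u+.5)/f-.5+ox,(v+.5)/f-.5+oy]
P=np.array([[.032,.058,0],[.032,-.058,0],[.032,.058,-.04],[.032,-.058,-.04]])
p=[c(325,160,10,150,150),c(120,157,10,325,150),c(432,71,10,150,150),c(15,70,10,325,150)]
for fr in ([0,1,3],[0,1,2,3]):
    b,e=fit(d,P,p,[0,0,s['tcp_pos'][2]-.05,0,0,0],fr);print((b[:3]*1e3).round(2),np.degrees(b[3:]).round(2),e.round(1).tolist())
E
```

```text
[-2.07 -2.04 36.55] [-0.07  0.    0.  ] [[-1.7, 0.4], [1.7, 0.5], [-1.2, -0.3], [1.3, -0.4]]
[-3.01 -2.06 41.77] [-0.06  0.    0.  ] [[-0.0, 0.2], [-0.1, 0.3], [0.1, -0.3], [0.0, -0.3]]
```

View pics/z15b.png

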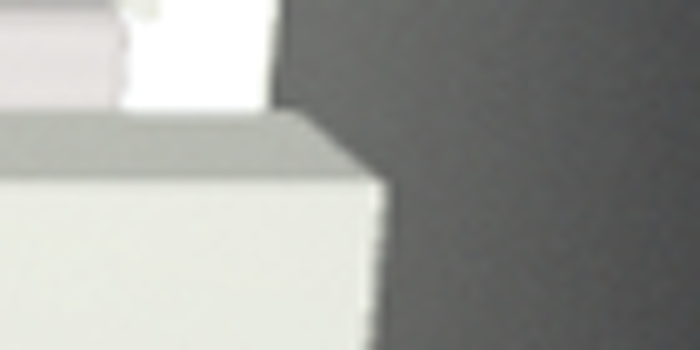

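```bash
python3 - <<'E'
from fit import *
s,d=pickle.load(open('w15.pkl','rb'))
c=lambda u,v,f,ox,oy:[(u+.5)/f-.5+ox,(v+.5)/f-.5+oy]
Pc=np.array([[.032,.058,.018],[.032,-.058,.018],[.032,.058,0],[.032,-.058,0]])
pc=[c(103,327,10,150,150),c(387,182,10,325,165),c(185,262,10,150,150),c(293,112,10,325,165)]
x,e=fit(d,Pc,pc,[0,0,0,0,0,0],[0,1,2,3]);print((x[:3]*1e3).round(2),np.degrees(x[3:]).round(2),e.round(1).tolist())
E
```

```text
[-0.55 -0.71 -0.02] [0.1 0.  0. ] [[-0.2, 0.4], [-0.3, 0.2], [0.3, -0.4], [0.3, -0.2]]
```

Emit:
{"api": "play_rows", "payload": {
  "deltas": [
    [-0.06,-0.045,0.1,0,0,0,40],
    [-0.06,-0.045,0.2,0,0,0,40],
    [-0.06,-0.045,0.2,0,0,0,40],
    [-0.06,-0.045,0.2,0,0,0,40]
  ]
}}

```text
time_s: 20.0
tcp_pos: [0.5139, -0.3103, 0.0804]
ee_rot: [[0.956, -0.292, -0.0], [-0.292, -0.956, 0.0], [-0.0, 0.0, -1.0]]
wrist_force: [-0.3, -0.1, -1.8]
gripper_width: 0.594
```

```bash
python3 - <<'E'
from station import r
from h import *
s=r.sense();c=np.array([.5150,-.3098]);t=s['ee_rot']@[-.00035,-.00085,0]+s['tcp_pos']
print(s['time_s'],s['tcp_pos'],s['wrist_force'],'cover off in tool mm',1e3*(s['ee_rot'].T@np.r_[t[:2]-c,0]))
E
```

```text
20.0 [ 0.51391154 -0.31032012  0.08040079] [-0.33562142 -0.08626833 -1.75252116] cover off in tool mm [-1.23892241e+00 -3.44679290e-02  2.64215698e-04]
```

Emit:
{"api": "play_rows", "payload": {
  "deltas": [
    [0,0,0.1,0,0,0,40],
    [0,0,0.2,0,0,0,40],
    [0,0,0.3,0,0,0,40],
    [0,0,0.4,0,0,0,40],
    [0,0,0.4,0,0,0,40]
  ]
}}

```text
time_s: 20.5
tcp_pos: [0.5136, -0.3102, 0.0699]
ee_rot: [[0.956, -0.292, -0.001], [-0.292, -0.956, 0.0], [-0.001, -0.0, -1.0]]
wrist_force: [-0.7, -0.1, -1.8]
gripper_width: 0.594
```

Emit:
{"api": "play_rows", "payload": {
  "deltas": [
    [0,0,0.1,0,0,0,40],
    [0,0,0.2,0,0,0,40],
    [0,0,0.3,0,0,0,40],
    [0,0,0.3,0,0,0,40]
  ]
}}

```text
time_s: 20.9
tcp_pos: [0.5141, -0.3103, 0.0627]
ee_rot: [[0.956, -0.292, 0.0], [-0.292, -0.956, -0.0], [0.0, 0.0, -1.0]]
wrist_force: [0.5, 0.4, -2.5]
gripper_width: 0.597
```

No resistance 11 mm below the dowel tips, so both holes are on the dowels. Moving down to the seal.

Emit:
{"api": "play_rows", "payload": {
  "deltas": [
    [0,0,0.08,0,0,0,40],
    [0,0,0.16,0,0,0,40],
    [0,0,0.24,0,0,0,40],
    [0,0,0.24,0,0,0,40]
  ]
}}

```text
time_s: 21.3
tcp_pos: [0.5141, -0.3104, 0.0568]
ee_rot: [[0.956, -0.292, 0.0], [-0.292, -0.956, -0.0], [0.0, 0.0, -1.0]]
wrist_force: [1.5, -0.6, -2.5]
gripper_width: 0.593
```

Emit:
{"api": "play_rows", "payload": {
  "deltas": [
    [0,0,0.05,0,0,0,40],
    [0,0,0.1,0,0,0,40],
    [0,0,0.1,0,0,0,40]
  ]
}}

```text
time_s: 21.6
tcp_pos: [0.5142, -0.3104, 0.0551]
ee_rot: [[0.956, -0.292, 0.001], [-0.292, -0.956, -0.0], [0.001, 0.0, -1.0]]
wrist_force: [-1.5, 0.7, 3.2]
gripper_width: 0.599
```

Emit:
{"api": "play_rows", "payload": {
  "deltas": [
    [0,0,0.05,0,0,0,40],
    [0,0,0.1,0,0,0,40],
    [0,0,0.1,0,0,0,40]
  ]
}}

```text
time_s: 21.9
tcp_pos: [0.5142, -0.3104, 0.0525]
ee_rot: [[0.956, -0.292, 0.001], [-0.292, -0.956, -0.0], [0.001, 0.0, -1.0]]
wrist_force: [-1.8, 2.0, 5.0]
gripper_width: 0.596
```

Emit:
{"api": "play_rows", "payload": {
  "deltas": [
    [0,0,0.05,0,0,0,40],
    [0,0,0.1,0,0,0,40],
    [0,0,0.1,0,0,0,40]
  ]
}}

```text
time_s: 22.2
tcp_pos: [0.5142, -0.3104, 0.0506]
ee_rot: [[0.956, -0.292, 0.001], [-0.292, -0.956, -0.001], [0.001, 0.0, -1.0]]
wrist_force: [-1.2, 2.4, 7.1]
gripper_width: 0.597
```

Emit:
{"api": "play_rows", "payload": {
  "deltas": [
    [0,0,0.04,0,0,0,40],
    [0,0,0.08,0,0,0,40],
    [0,0,0.08,0,0,0,40]
  ]
}}

```text
time_s: 22.5
tcp_pos: [0.5142, -0.3104, 0.0506]
ee_rot: [[0.957, -0.292, 0.001], [-0.292, -0.957, -0.001], [0.001, 0.001, -1.0]]
wrist_force: [-5.3, 4.9, 17.2]
gripper_width: 0.592
```

Emit:
{"api": "play_rows", "payload": {
  "deltas": [
    [0,0,0.04,0,0,0,40],
    [0,0,0.04,0,0,0,40]
  ]
}}

```text
time_s: 22.7
tcp_pos: [0.5143, -0.3104, 0.0505]
ee_rot: [[0.957, -0.291, 0.001], [-0.291, -0.957, -0.001], [0.001, 0.001, -1.0]]
wrist_force: [-7.5, 7.1, 22.5]
gripper_width: 0.598
```

```bash
python3 - <<'E'
from station import r
from h import *
s=r.sense();d=r.capture('wrist');e=r.capture('scene')
print(s['time_s'],s['tcp_pos'],s['wrist_force'],s['moment'],s['gripper_width'])
g=lambda a:(255*(a[:,:,::-1]/255.)**.6).astype(np.uint8)
cv2.imwrite('pics/w16.png',cv2.resize(g(d['pixels'])[120:270,110:410],None,fx=2.6,fy=2.6,interpolation=cv2.INTER_CUBIC))
cv2.imwrite('pics/s16.png',cv2.resize(g(e['pixels'])[205:300,80:240],None,fx=5,fy=5,interpolation=cv2.INTER_CUBIC))
pickle.dump((s,d),open('w16.pkl','wb'))
E
```

```text
22.7 [ 0.51428401 -0.31043561  0.05051945] [-7.51921634  7.07027454 22.46379589] [ 1.91780224  1.90169994 -0.11768383] 0.5982471904882575
```

View pics/w16.png

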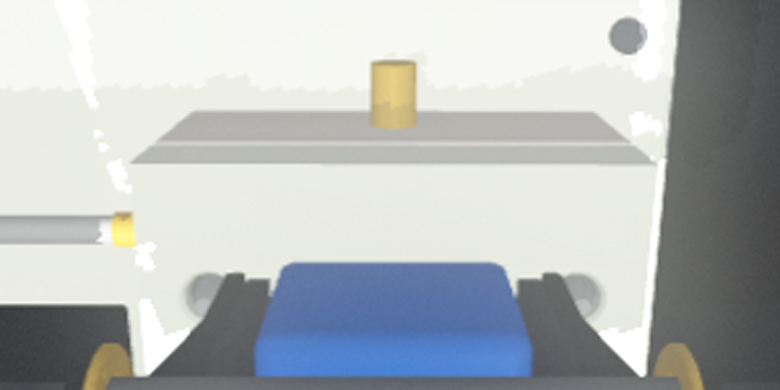

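View pics/s16.png

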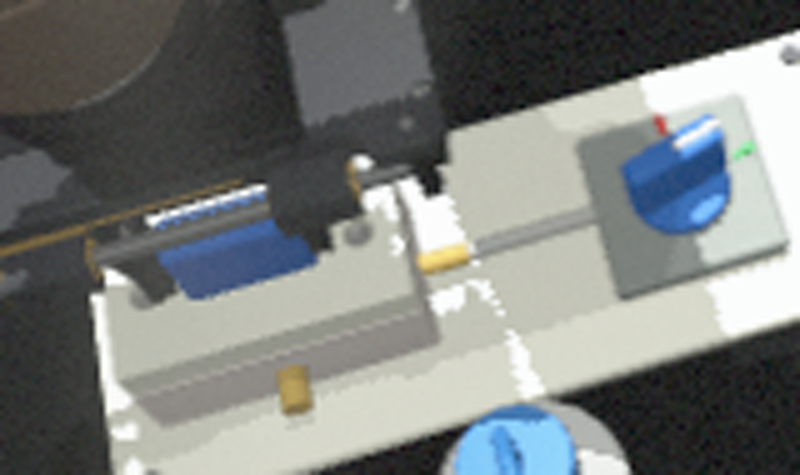

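The cover is seated: both dowel ends show inside the holes at (207,293) and (575,295). TCP z 0.0505 equals the mat grip height (0.0046, underside 0.004) plus 0.046, so the underside is on the block. I'll ease the side load slightly and keep the press.

Emit:
{"api": "play_rows", "payload": {
  "deltas": [
    [-0.02,-0.01,0,0,0,0,40],
    [-0.03,-0.02,0,0,0,0,40],
    [-0.03,-0.02,0,0,0,0,40],
    [-0.03,-0.02,0,0,0,0,40]
  ]
}}

```text
time_s: 23.2
tcp_pos: [0.5144, -0.3105, 0.0506]
ee_rot: [[0.957, -0.291, 0.003], [-0.291, -0.957, -0.002], [0.003, 0.001, -1.0]]
wrist_force: [-5.2, 3.3, 19.4]
gripper_width: 0.592
```

Emit:
{"api": "play_rows", "payload": {
  "deltas": [
    [0,0,0,0,0,0,40],
    [0,0,0,0,0,0,40],
    [0,0,0,0,0,0,40],
    [0,0,0,0,0,0,40]
  ]
}}

```text
time_s: 23.6
tcp_pos: [0.5143, -0.3105, 0.0505]
ee_rot: [[0.957, -0.292, 0.003], [-0.292, -0.957, -0.002], [0.003, 0.001, -1.0]]
wrist_force: [-4.4, 3.8, 19.9]
gripper_width: 0.594
```

```bash
python3 - <<'E'
from station import r
s=r.sense();print(s['time_s'],s['tcp_pos'],s['wrist_force'],s['gripper_width'])
print(r.finish_job())
E
```

```text
23.6 [ 0.51430857 -0.31046216  0.05051135] [-4.37319814  3.7599543  19.90175727] 0.5941150041679517
the job is handed in; nothing more can be done
None
```

I handed the job in at 23.6 s with the valve shut and the cover on both dowels, still gripped and pressed closed. No verdict is reported, so this rests on my own checks.

**What I did**
- **Valve:** I turned the blue knob about 75° clockwise. Later pictures show its pointer by the green mark, away from the red one.
- **Cover:** I picked it up by the handle's 52 mm length. Gripping across the handle would have brought the gripper body up against the beaker. I then aligned it from a wrist picture showing both dowels, and it went over them without resistance.
- **Press:** I pressed until it stopped hard at TCP z 0.0505 m. Given the height at which I gripped it on the mat, that puts the underside on the block.

**Last checks**
- The press was steady at about 20 N upward on the wrist, with the gripper opening at 52 mm.
- Both dowel ends show inside the cover's holes.
- I moved nothing near the beaker, jar or wash bottle, but took no final picture of the beaker and jar.

**What disagreed**
- **Short fingers:** The fingertips sit about 31 mm behind the stated TCP. The first try at the knob closed above the bar and did not turn it. I measured the offset by a light touch on the knob and in pictures, then allowed for it.
- **Calibration:** Camera and pose readings differed by 1–2 mm sideways, and by up to 5 mm in depth in some fits.
- **Side load:** About 6 N of sideways force on the dowels remained at the end, after I eased it from about 10 N.
- **Seal and level:** I did not measure the seal compression or the cover's tilt directly. Both are inferred from the TCP height, the force and the pictures.

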